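Index the tag marker to day five and strike it

ROBOT

A 7-joint arm with a two-finger parallel gripper is mounted at the origin on the work surface. World frame = base frame: x ahead of the robot, y to its left, z up, the work surface at z = 0. Lengths are in m, angles in rad, forces in N, time in s.
With the tool pointing down it reaches from about 0.425 to 0.875 m from the base axis. Payload 4.7 kg.
Tool frame: the origin (TCP) lies at the very end of the fingers, on their centre line; the grasp point (between the pads) lies 19 mm behind it (manip.tcp_to_grasp is the distance from the TCP to the grasp point, in m); z points along the fingers, x is the direction in which the jaws open and shut, and the axes are right-handed (so a half turn about z gives the same grasp; the last joint's range is limited). The gripper opens to 87 mm and grips with 3 to 60 N. Pads are 19 mm wide; open, the fingers measure 117 mm over their backs; the gripper's body (75 mm by 190 mm) begins 51 mm behind the grasp point.
Start: joints at [1.245, 0.321, -0.07, 1.45, 0.023, 1.371, -0.057], TCP at [0.217, -0.613, 0.223] pointing down, gripper open.
Joint ranges: [-2.86, 2.86], [-0.3, 2.09], [-1.38, 1.24], [0.06, 2.45], [-1.56, 4.7], [0.09, 2.05], [-2.69, 2.69]. Speed limits (rad/s): [2.57, 2.57, 3.14, 3.14, 3.14, 3.14, 3.14].

INTERFACE

Orientations are given as a unit quaternion [w, x, y, z].
In Python, from cell import manip gives the robot as it stands. The module is installed in compiled form; this text tells all that it offers.
- The arm moves only by the tool send_rows, never from a script. Its argument "plan" is a list of rows, each an object with "slide": the shift along the tool's x, y, z in mm, a list of three; "turn": the turn, a rotation vector about the tool's x, y, z in rad, a list of three; "hand": the opening in per cent of the stroke, from 0 (shut) to 100 (fully open). A call has 1 to 5 rows; each row shifts and turns the pose as measured when the row begins, along the tool's axes as they then stand; what a row does not reach is not made up. A row lasts 1/10 s, in which the tool goes at most 50 mm and 8.59 degrees, less where a joint would pass 70% of its speed; a pose out of reach is approached as far as the arm can. A call is refused whole if a number of a shift passes 50 or a number of a turn 0.15, either way. A call with a gripper value outside its range is refused whole. The fingers move at their own pace and stop on an object; "newtons" is the grip in N (left out, the last holds). Time passes only in rows, so rows that do not move let the fingers close. It gives the time, the measured TCP pose, the force and the opening at its end, in the units of the state.
- manip.state(): the state, without advancing time (a new reading comes with each control period).
- manip.camera(name): name is "scene" or "top" or "wrist"; returns the picture (480x640x3 uint8, red, green, blue); there is no depth.
- manip.camera_info(name): a dict with "fovy" (degrees; the focal length in pixels is half the picture's height over the tangent of half this angle, whatever the lens; pixels are square), "cx", "cy" (the principal point, pixels), "rvec" (rotation vector, rad) and "tvec" (3), from world to camera coordinates, as OpenCV has them; the wrist camera has in their place "mount" (4x4, takes a point from camera to tool coordinates, whose origin is the TCP and whose axes are the tool frame's). Camera axes: x right, y down, z forward; pixel columns grow to the right and rows downward; lengths in m; the calibration is good to about 2 mm. The wrist camera is an equidistant fisheye: a pixel r from the principal point sees the ray r / f radians off the axis. A picture is of the moment at which its call begins: read the wrist's pose just before it. camera_info takes no time and is no camera call.
- manip.finish_job(): hands the job in, once; it reports no verdict.
Trained networks look in the newest picture that a camera, given by its name, has taken for a name from the list of things; names that differ only in an ending like _2 or _b are one class to them, and where a whole thing is asked for, a point or a joint stands for the part that bears it (a point fixed in the world has none). Each returns a list of dicts, best first, with "conf" (0 to 1); they miss things now and then, are a little off and sometimes report something else, mostly with a low value. They report only what shows in the picture. A call takes as long as a camera call. They do not tell look-alikes from the thing itself.
- manip.outline_of(name, camera): "mask" (480x640 bool, what is visible of it) and "rect" ([left, top, right, bottom] in pixels, round what is visible of it).
The state is a dict: "clock": time; "joint_positions": joint angles; "joint_velocities": joint speeds; "joint_torque": joint torques, N m; "ee_pos": TCP position; "tcp_rot": TCP orientation; "ft_force": force on the tool from outside, world axes, zero at the start; "ft_torque": the same for the moment, N m; "gripper_width": finger opening in m.
Only numpy, scipy, OpenCV 4.12 (cv2) and the standard library are available. Lean on these libraries where they do the work, as an engineer would, in place of code of your own. Each camera call takes 0.05 s, during which the arm holds its last target.

TASK

Stamp the tray tag that lies in the green marker with the mark for drying day five: turn the marker's dial by its black T-handle anticlockwise (seen from above) until it is up against its stop, then count exactly five clicks clockwise and leave it there. Then take the mallet, drive the marker's sprung striker pin fully down with a brisk blow of the mallet, and stand the mallet back on its black rubber mat, on its head as it stood, and let go. Leave the other things on the bench where they are.

Things in the scene. Friction and masses are not known exactly. Their poses are not given: they have to be found in the camera images.
- marker: Tag marker bolted to the bench: green base plate 210 x 280 x 15 mm, C-frame, steel type dial, sprung striker pin; the tag already lies under the pin. Origin on the bench; x points from its front to its back, y left, z up. In this frame the dial's upright axis stands at (0, -50) mm and the pin's at (0, 35) mm. The frame's arm, over the dial's left rim, tops out 100 mm above the bench.
- dial_grip (a point): Centre of the black T-handle on the dial's axis, 135 mm above the bench: an upright bar 74 mm long and 18 mm thick, from 115 to 151 mm above the bench, on a round stem 44 mm wide. The bar lies along this point's x axis, which points from the dial's axis to the red dot.
- dial_hub (a point): Point on the dial's axis, on the dial's top face, 48 mm above the bench. The dial is 190 mm wide and turns 240 degrees between two stops. It clicks into a detent every 24 degrees; each ridge takes about 0.2 N m to pass, and let go between two detents it falls into the nearer. Its anticlockwise stop is at detent 0; it starts two to four clicks clockwise of it.
- dial_dot (a point): The red dot on the dial's top face, 80 mm from the dial's axis, 50 mm above the bench. With the dial against its anticlockwise stop the dot stands at the marker's +x side, at the brass pointer; each click clockwise (seen from above) carries it 24 degrees round towards the marker's -y side.
- pin_top (a point): Middle of the striker pin's flat round steel head (26 mm wide, red band), 140 mm above the bench when the pin is up.
- pin (a joint): How far the striker pin is pushed down, m: 0 up, 0.025 fully down on its rubber buffer. Its spring pushes back with about 4 N at the top and 10 N at the bottom, a damper adds 2 N per 0.1 m/s, and the pin comes up again by itself. A blow marks the tag only if the pin goes down faster than about 0.1 m/s; a slow push does not.
- mat: Black rubber mat fixed to the bench, 240 x 180 x 6 mm (x, y, z); origin in the middle of its underside, on the bench.
- mallet: Wooden mallet of 0.3 to 0.5 kg standing on one face of its round head (56 mm diameter, 90 mm tall, orange bands). Origin: centre of that lower striking face; z up along the head. The straight handle sticks out level along -x of this frame, 45 mm above the origin, 22 mm wide and 30 mm high, to 192 mm from the head's axis.
- mallet_grip (a point): Point on the middle line of the mallet's handle, 60 mm from the head's axis (32 mm clear of the head) and 45 mm above the lower striking face: a good place to grip it, close to the heavy head, whose axis is nearly its centre of mass.
- tag_bundle: Bundle of aluminium tags 90 x 40 x 20 mm, a bystander; origin under its centre.
- jar: Jar with a red cap, 68 mm wide, 100 mm tall, a bystander; origin under its centre.
- bowl: Steel bowl, 120 mm wide, 50 mm tall, a bystander; origin under its centre.
- brush: Brush 200 mm long lying on the bench, a bystander; origin under its middle.
- persimmon1: Dried persimmon 70 mm wide, 35 mm tall, a bystander; origin under its centre.
- persimmon2: Dried persimmon 70 mm wide, 35 mm tall, a bystander; origin under its centre.
- persimmon3: Dried persimmon 70 mm wide, 35 mm tall, a bystander; origin under its centre.
Not all that is in view belongs to the job. Of the things that look like the mallet, the middle-sized one is meant.

How it is judged:
On the way, in this order (a step that is already met when the one before it is completed fails the run):
1. the dial is turned anticlockwise against its stop (x of dial_dot in the frame of marker above 0.07 m and y of dial_dot in the frame of marker above -0.062 m), for 0.1 s.
2. the dial stands five clicks clockwise of the stop (x of dial_dot in the frame of marker between -0.051 and -0.029 m and y of dial_dot in the frame of marker below -0.105 m), for 0.3 s.
3. with the dial on five, the mallet's face strikes the pin: the pin goes down at more than 0.09 m/s (all of step 2 and value of joint pin above 0.002 m and velocity of joint pin above 0.09 m/s and distance between mallet and pin_top below 0.025 m).
4. the blow drives the pin fully down (value of joint pin above 0.0235 m and distance between mallet and pin_top below 0.025 m).
At the end, for the whole second after the job is handed in: Dial at rest in its fifth detent clockwise of the stop (within 8 degrees), pin up again (within 2 mm), mallet standing at rest and let go on the mat on its head: upright within 0.12 rad, the centre of its lower face over the mat and within 6 mm of the mat's top (all of step 2 and value of joint pin below 0.002 m and x of mallet in the frame of mat between -0.12 and 0.12 m and y of mallet in the frame of mat between -0.09 and 0.09 m and z of mallet in the frame of mat below 0.012 m and angle between mallet's own z axis and vertical below 0.12 rad and linear speed of mallet below 0.03 m/s); the robot touches nothing.
It fails at once if the tag bundle, jar, bowl, brush or a persimmon is moved more than 30 mm (distance of any of tag_bundle, jar, bowl, brush, persimmon1, persimmon2, persimmon3 from where it was at the start of the episode above 0.03 m).
It also fails if it takes over 72 s, if anything falls off the work surface, if the arm or the gripper's body presses on something with over 40 N, if the wrist force passes 120 N, or if a joint passes its speed limit or range.

## Working session

There is one attempt and no reset: what is moved stays moved. The work goes in short steps, Python scripts to look and compute and a tool call to move; the robot and the scene stay as the last step left them, time stands still between calls to the robot, and variables do not carry over. Pictures are saved under pics/ and viewed, and the job is handed in when it is done.

Besides the shell and the picture viewer there is one more tool, called after ">>>" by a JSON object that holds its "api" and its "payload". send_rows: Moves the arm, as the interface text tells. Its arguments: {"type":"object","properties":{"plan":{"type":"array"},"newtons":{"type":"number"}},"required":["plan"]}

```bash
mkdir -p pics; ls
python3 - <<'E'
from cell import manip
import cv2
print(manip.state())
for n in ("scene","top","wrist"):
    im=manip.camera(n); cv2.imwrite(f"pics/{n}0.png",im[:,:,::-1]); print(n,manip.camera_info(n))
E
```

```text
pics
{'clock': 0.0, 'joint_positions': array([ 1.24510222,  0.32182011, -0.0701188 ,  1.4517123 ,  0.02259797,
        1.37078466, -0.05690013]), 'joint_velocities': array([-0.00011723, -0.00027364,  0.0005562 , -0.00125743, -0.00066448,
        0.00043376, -0.00103639]), 'joint_torque': array([ 1.10350327e-04, -4.91287351e+01, -4.03740825e-01, -3.12528241e+01,
       -6.37660269e-02,  4.36730019e-02,  1.88500258e-04]), 'ee_pos': array([ 0.21642426, -0.61230874,  0.22144493]), 'tcp_rot': array([-5.22989435e-04,  8.16502086e-01, -5.77341671e-01, -8.15011009e-04]), 'ft_force': array([0.00178978, 0.3576295 , 0.54239905]), 'ft_torque': array([ 0.02805914, -0.04320755, -0.05448707]), 'gripper_width': 0.0872256485867432}
scene {'fovy': 43.63866934875499, 'cx': 319.5039410081324, 'cy': 232.90285440540674, 'rvec': array([ 1.50319316,  2.34770234, -0.61436674]), 'tvec': array([ 0.28150316, -0.28731754,  1.60779805])}
top {'fovy': 54.86423355894269, 'cx': 317.4584285681624, 'cy': 242.30192559672278, 'rvec': array([ 2.23070431, -2.16974265,  0.03887117]), 'tvec': array([-0.0861127 ,  0.44318489,  1.42540666])}
wrist {'fovy': 65.70646984690485, 'cx': 318.13337049736424, 'cy': 232.48700070166007, 'mount': array([[ 9.99999730e-01, -2.06562390e-05,  7.34229038e-04,
        -1.59635244e-03],
       [-1.64519383e-04,  9.67908901e-01,  2.51301278e-01,
        -7.07814341e-02],
       [-7.15857760e-04, -2.51301331e-01,  9.67908636e-01,
        -1.62362709e-01],
       [ 0.00000000e+00,  0.00000000e+00,  0.00000000e+00,
         1.00000000e+00]])}
```

View pics/scene0.png

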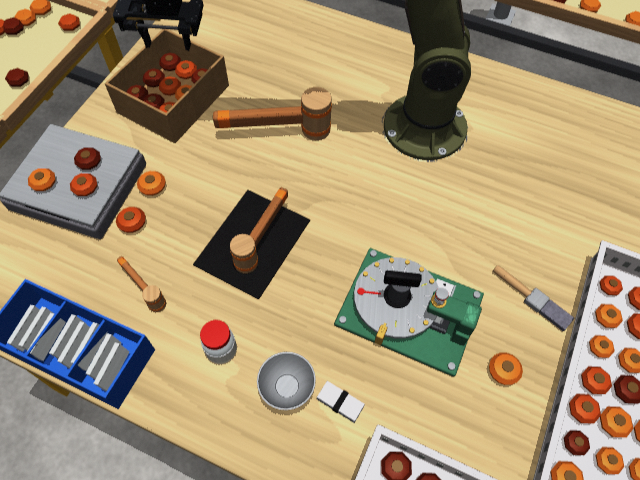

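View pics/top0.png

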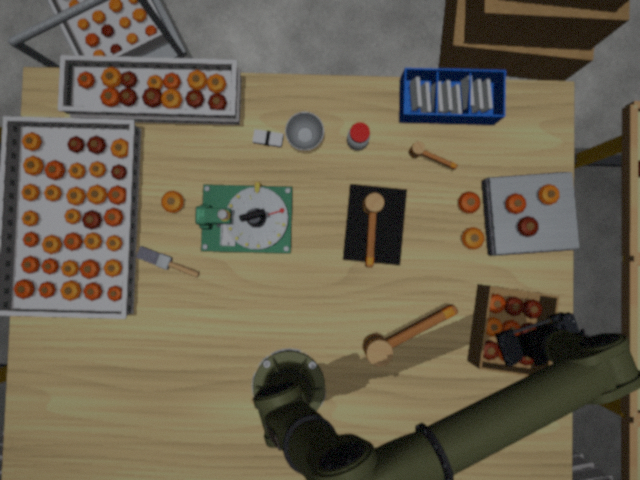

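View pics/wrist0.png

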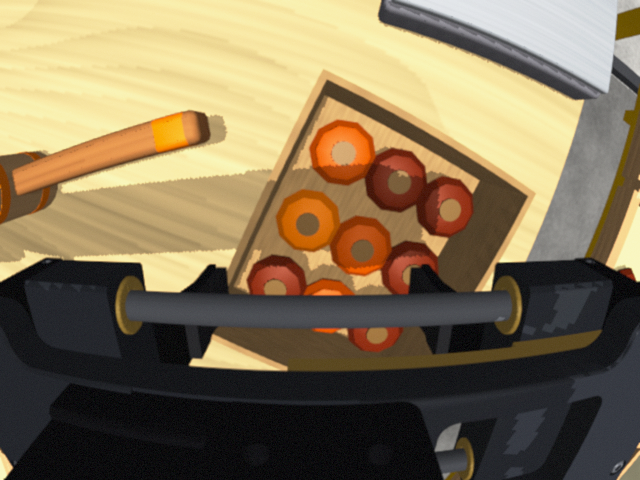

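The look-alikes in the top view are a small mallet at (430,155), a middle one on the black mat at (372,230) and a large one at (410,335). The middle-sized one on the mat fits the task. Next I'll measure and take a confirming crop.

```bash
cat > h.py <<'E'
import numpy as np, cv2
from scipy.spatial.transform import Rotation as R
from cell import manip
def K(n):
    c=manip.camera_info(n); f=240/np.tan(np.radians(c['fovy']/2))
    return np.array([[f,0,c['cx']],[0,f,c['cy']],[0,0,1]]),c
def back(n,uv,z):
    k,c=K(n); Rm=cv2.Rodrigues(c['rvec'])[0]; o=-Rm.T@c['tvec']
    d=Rm.T@np.linalg.inv(k)@np.array([uv[0],uv[1],1.]); return o+d*(z-o[2])/d[2]
def proj(n,P):
    k,c=K(n); return cv2.projectPoints(np.atleast_2d(np.array(P,float)),c['rvec'],c['tvec'],k,None)[0][:,0]
def T(s):
    q=s['tcp_rot']; M=np.eye(4); M[:3,:3]=R.from_quat(q[[1,2,3,0]]).as_matrix(); M[:3,3]=s['ee_pos']; return M
def wcam(s):
    k,c=K('wrist'); return T(s)@c['mount'],k
def wback(uv,z,s):
    M,k=wcam(s); v=np.array([uv[0]-k[0,2],uv[1]-k[1,2]]); r=np.hypot(*v); th=r/k[0,0]
    d=M[:3,:3]@np.array([*(v/max(r,1e-9)*np.sin(th)),np.cos(th)]); o=M[:3,3]; return o+d*(z-o[2])/d[2]
def wproj(P,s):
    M,k=wcam(s); p=(np.linalg.inv(M)@np.array([*P,1.]))[:3]; r=np.hypot(p[0],p[1]); th=np.arctan2(r,p[2])
    return np.array([k[0,2],k[1,2]])+k[0,0]*th*p[:2]/r
E
python3 - <<'E'
from h import *
im=cv2.imread('pics/top0.png')
a=cv2.resize(im[170:270,190:305],None,fx=3.4,fy=3.4,interpolation=cv2.INTER_CUBIC)
b=cv2.resize(im[170:270,330:440],None,fx=3.4,fy=3.4,interpolation=cv2.INTER_CUBIC)
cv2.imwrite('pics/c1.png',np.hstack([a,b]))
s=cv2.imread('pics/scene0.png'); cv2.imwrite('pics/c2.png',cv2.resize(s[240:385,325:495],None,fx=4,fy=4,interpolation=cv2.INTER_CUBIC))
cv2.imwrite('pics/c3.png',cv2.resize(s[180:305,185:320],None,fx=4,fy=4,interpolation=cv2.INTER_CUBIC))
for n in ('mallet','mat','marker'):
  for c in ('top','scene'):
    for o in manip.outline_of(n,c)[:4]:
        m=o['mask'].astype(np.uint8); cs=max(cv2.findContours(m,0,2)[0],key=cv2.contourArea); print(n,c,round(o['conf'],2),o['rect'],cv2.boxPoints(cv2.minAreaRect(cs)).round(1).tolist())
E
```

```text
mallet top 0.88 [361.4, 301.1, 459.3, 370.3] [[358.70001220703125, 338.3999938964844], [454.3999938964844, 301.3999938964844], [466.8999938964844, 333.6000061035156], [371.20001220703125, 370.6000061035156]]
mallet top 0.88 [410.2, 140.8, 456.5, 168.4] [[407.20001220703125, 155.39999389648438], [411.70001220703125, 139.39999389648438], [459.70001220703125, 152.89999389648438], [455.20001220703125, 168.89999389648438]]
mallet top 0.58 [361.4, 192.6, 384.8, 268.4] [[363.0, 193.0], [383.0, 193.0], [383.0, 267.0], [363.0, 267.0]]
mallet scene 0.98 [211.6, 84.7, 330.4, 143.1] [[213.0, 87.0], [331.0, 87.0], [331.0, 139.0], [213.0, 139.0]]
mallet scene 0.94 [231.6, 186.8, 287.9, 273.5] [[220.10000610351562, 262.29998779296875], [260.1000061035156, 175.89999389648438], [290.70001220703125, 190.10000610351562], [250.6999969482422, 276.5]]
mallet scene 0.77 [114.2, 255.3, 164.7, 312.7] [[115.30000305175781, 258.5], [131.39999389648438, 247.60000610351562], [170.10000610351562, 304.8999938964844], [153.89999389648438, 315.79998779296875]]
mat top 0.57 [344.6, 183.8, 407.9, 265.6] [[341.0, 259.8999938964844], [349.6000061035156, 182.8000030517578], [408.29998779296875, 189.39999389648438], [399.70001220703125, 266.3999938964844]]
mat scene 0.96 [193.6, 190.6, 308.5, 301.7] [[192.8000030517578, 263.8999938964844], [246.60000610351562, 179.60000610351562], [309.70001220703125, 219.89999389648438], [255.8000030517578, 304.20001220703125]]
marker top 0.91 [195.1, 182.2, 293.7, 255.9] [[193.89999389648438, 252.10000610351562], [195.6999969482422, 180.39999389648438], [292.6000061035156, 182.89999389648438], [290.79998779296875, 254.5]]
marker scene 0.67 [335.0, 245.9, 486.0, 375.3] [[332.5, 325.1000061035156], [368.29998779296875, 241.5], [490.1000061035156, 293.5], [454.3999938964844, 377.1000061035156]]
marker scene 0.43 [115.3, 206.5, 147.2, 234.6] [[116.0, 205.0], [145.0, 205.0], [145.0, 232.0], [116.0, 232.0]]
```

View pics/c1.png

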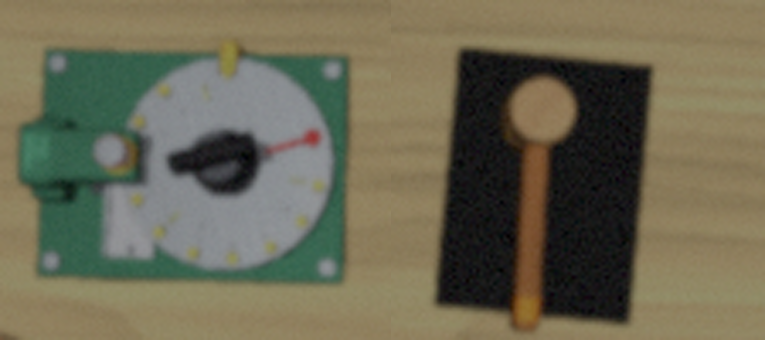

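View pics/c2.png

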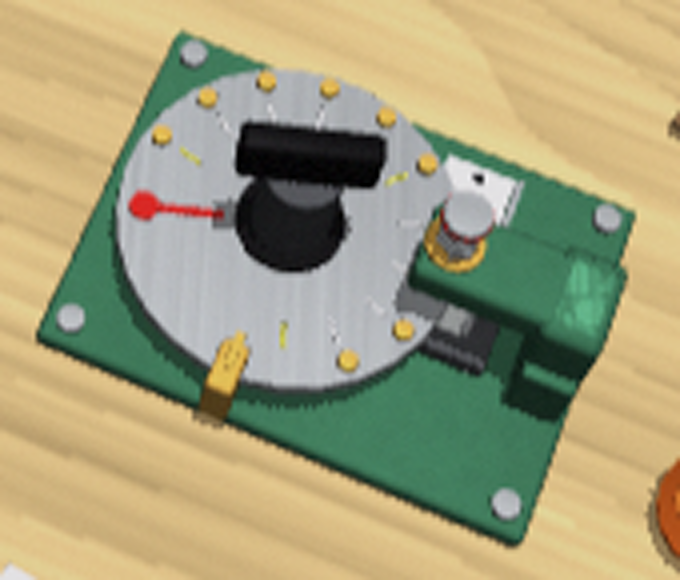

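View pics/c3.png

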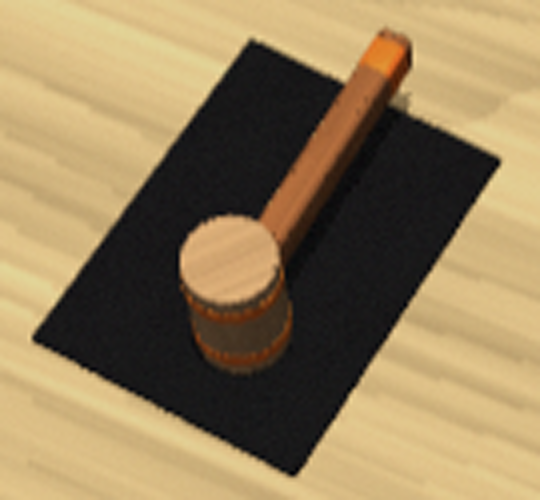

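Run:
```python
from h import *
sc=[np.array(p)/4+[325,240] for p in [(181,32),(634,212),(518,540),(38,338)]]
tp=[np.array(p)/3.4+[190,170] for p in [(343,282),(38,274),(45,50),(348,58)]]
for n,L in(('scene',sc),('top',tp)):
    P=np.array([back(n,p,0.015)[:2] for p in L]); print(n,P.round(4).tolist(),'c',P.mean(0).round(4))
    # order: (-x,-y),(-x,+y),(+x,+y),(+x,-y)
    ydir=(P[1]-P[0]+P[2]-P[3]); print(' yaw',np.arctan2(-ydir[0],ydir[1]), np.linalg.norm(ydir)/2)
def q(n,p,sc_,off,z): return back(n,np.array(p)/sc_+off,z).round(4)[:2]
print('pin top', q('scene',(467,208),4,[325,240],.14), q('top',(111,151),3.4,[190,170],.14))
print('dot', q('scene',(143,206),4,[325,240],.05), q('top',(313,138),3.4,[190,170],.05))
print('bar scene', q('scene',(312,142),4,[325,240],.151))
o=[190-0,170]
print('mallet head top', q('scene',(231,248),4,[185,180],.096), back('top',np.array([541-391,108])/3.4+[330,170],.096)[:2].round(4))
print('handle end top', q('scene',(395,36),4,[185,180],.066), back('top',np.array([525-391,318])/3.4+[330,170],.066)[:2].round(4))
print('mat sc',[q('scene',p,4,[185,180],.006).tolist() for p in [(252,40),(500,161),(296,475),(35,340)]])
print('mat top',[back('top',np.array([p[0]-391,p[1]])/3.4+[330,170],.006)[:2].round(4).tolist() for p in [(462,50),(651,67),(628,321),(437,304)]])
```

```text
scene [[0.4143, 0.0105], [0.4135, 0.2856], [0.62, 0.2849], [0.6231, 0.0112]] c [0.5177 0.148 ]
 yaw 0.007143181254955578 0.27442135225849124
top [[0.4101, 0.0072], [0.4096, 0.2843], [0.6142, 0.2855], [0.6144, 0.0088]] c [0.5121 0.1464]
 yaw 0.0011529806591143283 0.2769035978313534
pin top [0.5139 0.196 ] [0.5117 0.1956]
dot [0.5419 0.0368] [0.5366 0.0356]
bar scene [0.5178 0.1121]
mallet head top [ 0.5618 -0.2391] [ 0.565  -0.2362]
handle end top [ 0.3808 -0.2295] [ 0.3844 -0.23  ]
mat sc [[0.3859, -0.3289], [0.4003, -0.1519], [0.635, -0.1688], [0.6231, -0.3447]]
mat top [[0.6282, -0.1731], [0.6172, -0.3467], [0.384, -0.3305], [0.3946, -0.1561]]
```

The crops confirm it. The mallet on the mat at top (374,203) is the middle-sized one of the three, and its head has the 90 mm height and orange bands described. The dial dot stands about 3 clicks clockwise, the dial axis is near (0.514, 0.111) and the pin near (0.513, 0.196). Next I'll write a planner helper.

```bash
cat >> h.py <<'E'
def plan(pos,yaw,n=5,vmax=45,wmax=.14,tilt=True):
    """tool-down target: tool x at world yaw; prints rows"""
    s=manip.state(); M=T(s); p=M[:3,3].copy(); Rm=M[:3,:3].copy()
    Rt=np.column_stack([[np.cos(yaw),np.sin(yaw),0],[np.sin(yaw),-np.cos(yaw),0],[0,0,-1]])
    for i in range(n):
        d=(np.array(pos)-p); L=np.linalg.norm(d)*1000
        rv=R.from_matrix(Rm.T@Rt).as_rotvec(); a=np.linalg.norm(rv)
        k=int(max(np.ceil(L/vmax),np.ceil(a/wmax)))
        if k==0 or (L<.3 and a<.003): break
        sl=(Rm.T@d*1000/k).round(1); tu=(rv/k).round(3)
        print({"slide":sl.tolist(),"turn":tu.tolist()})
        p=p+Rm@sl/1000; Rm=Rm@R.from_rotvec(tu).as_matrix()
    print('at',M[:3,3].round(4),'yaw',np.degrees(np.arctan2(M[1,0],M[0,0])).round(2),'tilt',M[:3,2].round(3),'w',round(s['gripper_width'],4),'F',s['ft_force'].round(1),'left mm',np.round(np.linalg.norm(np.array(pos)-p)*1000,1),'rows needed',k, 't',round(s['clock'],2))
E
python3 -c "
from h import *
plan([.44,-.19,.27],np.radians(-25),8)"
```

```text
{'slide': [-29.5, -32.0, -4.3], 'turn': [0.0, 0.0, -0.072]}
{'slide': [-27.1, -34.0, -4.3], 'turn': [-0.0, 0.0, -0.072]}
{'slide': [-24.6, -35.9, -4.3], 'turn': [-0.0, 0.0, -0.072]}
{'slide': [-21.9, -37.5, -4.3], 'turn': [-0.0, 0.0, -0.072]}
{'slide': [-19.2, -39.0, -4.3], 'turn': [-0.0, 0.0, -0.072]}
{'slide': [-16.3, -40.3, -4.3], 'turn': [-0.0, 0.0, -0.072]}
{'slide': [-13.4, -41.4, -4.3], 'turn': [-0.0, 0.0, -0.073]}
{'slide': [-10.3, -42.2, -4.4], 'turn': [-0.0, 0.0, -0.072]}
at [ 0.2166 -0.6128  0.2225] yaw -70.53 tilt [-0.  0. -1.] w 0.0868 F [-0.5  0.3 -0.2] left mm 131.0 rows needed 4 t 0.45
```

>>> {"api": "send_rows", "payload": {"plan": [{"slide": [-29, -32, -8], "turn": [0, 0, -0.072], "hand": 100}, {"slide": [-27, -34, -8], "turn": [0, 0, -0.072], "hand": 100}, {"slide": [-25, -36, -4], "turn": [0, 0, -0.072], "hand": 100}, {"slide": [-22, -37, -4], "turn": [0, 0, -0.072], "hand": 100}, {"slide": [-19, -39, -4], "turn": [0, 0, -0.072], "hand": 100}]}}

```text
clock: 0.95
ee_pos: [0.3147, -0.4206, 0.2486]
tcp_rot: [0.001, 0.907, -0.422, -0.002]
ft_force: [1.1, 0.1, 0.5]
gripper_width: 0.087
```

```bash
python3 -c "
from h import *
plan([.44,-.19,.27],np.radians(-25),5)"
```

```text
{'slide': [-16.0, -40.7, -3.7], 'turn': [0.0, 0.0, -0.073]}
{'slide': [-12.9, -41.8, -3.7], 'turn': [0.001, 0.001, -0.072]}
{'slide': [-9.9, -42.6, -3.6], 'turn': [0.0, 0.0, -0.073]}
{'slide': [-6.8, -43.2, -3.6], 'turn': [0.001, 0.001, -0.072]}
{'slide': [-3.7, -43.6, -3.6], 'turn': [0.0, 0.0, -0.073]}
at [ 0.3147 -0.4206  0.2486] yaw -49.93 tilt [-0.004 -0.001 -1.   ] w 0.087 F [1.1 0.1 0.5] left mm 43.8 rows needed 2 t 0.95
```

>>> {"api": "send_rows", "payload": {"plan": [{"slide": [-16, -41, -4], "turn": [0, 0, -0.072], "hand": 100}, {"slide": [-13, -42, -4], "turn": [0, 0, -0.072], "hand": 100}, {"slide": [-10, -43, -4], "turn": [0, 0, -0.072], "hand": 100}, {"slide": [-7, -43, -4], "turn": [0, 0, -0.072], "hand": 100}, {"slide": [-4, -44, -4], "turn": [0, 0, -0.072], "hand": 100}]}}

```text
clock: 1.45
ee_pos: [0.4214, -0.2182, 0.2702]
tcp_rot: [0.003, 0.969, -0.246, 0.0]
ft_force: [-0.5, -1.2, -0.0]
gripper_width: 0.0868
```

```bash
python3 -c "
from h import *
plan([.514,.111,.22],np.radians(18),10)"
```

```text
{'slide': [-9.5, -41.7, 6.1], 'turn': [0.001, 0.0, -0.101]}
{'slide': [-5.2, -42.5, 6.1], 'turn': [0.001, 0.0, -0.101]}
{'slide': [-0.9, -42.8, 6.1], 'turn': [0.001, 0.0, -0.102]}
{'slide': [3.5, -42.6, 6.2], 'turn': [0.0, 0.0, -0.101]}
{'slide': [7.7, -42.0, 6.2], 'turn': [0.001, 0.0, -0.102]}
{'slide': [12.0, -41.0, 6.2], 'turn': [0.0, 0.0, -0.101]}
{'slide': [16.1, -39.7, 6.2], 'turn': [0.001, 0.0, -0.102]}
{'slide': [20.0, -37.8, 6.3], 'turn': [0.0, 0.0, -0.101]}
at [ 0.4214 -0.2182  0.2702] yaw -28.48 tilt [-0.001 -0.005 -1.   ] w 0.0868 F [-0.5 -1.2 -0. ] left mm 0.1 rows needed 1 t 1.45
```

>>> {"api": "send_rows", "payload": {"plan": [{"slide": [-9, -42, 5], "turn": [0.001, 0, -0.101], "hand": 100}, {"slide": [-5, -42, 5], "turn": [0.001, 0, -0.101], "hand": 100}, {"slide": [-1, -43, 5], "turn": [0.001, 0, -0.101], "hand": 100}, {"slide": [3, -43, 5], "turn": [0.001, 0, -0.101], "hand": 100}, {"slide": [8, -42, 5], "turn": [0.001, 0, -0.101], "hand": 100}]}}

```text
clock: 1.95
ee_pos: [0.4815, -0.003, 0.2469]
tcp_rot: [0.003, 1.0, 0.015, 0.004]
ft_force: [1.2, -1.2, -0.2]
gripper_width: 0.0875
```

```bash
python3 -c "
from h import *
plan([.514,.111,.22],np.radians(18),10)"
```

```text
{'slide': [11.9, -37.7, 8.9], 'turn': [0.002, -0.002, -0.095]}
{'slide': [15.4, -36.4, 8.9], 'turn': [0.002, -0.003, -0.095]}
{'slide': [18.8, -34.7, 8.9], 'turn': [0.002, -0.002, -0.095]}
at [ 0.4815 -0.003   0.2469] yaw 1.69 tilt [ 0.008 -0.005 -1.   ] w 0.0875 F [ 1.2 -1.2 -0.2] left mm 0.0 rows needed 1 t 1.95
```

>>> {"api": "send_rows", "payload": {"plan": [{"slide": [12, -38, 9], "turn": [0.002, -0.002, -0.095], "hand": 100}, {"slide": [15, -36, 9], "turn": [0.002, -0.003, -0.095], "hand": 100}, {"slide": [19, -35, 9], "turn": [0.002, -0.002, -0.095], "hand": 100}, {"slide": [0, 0, 0], "turn": [0, 0, 0], "hand": 100}]}}

```text
clock: 2.35
ee_pos: [0.5139, 0.1234, 0.2201]
tcp_rot: [-0.001, 0.986, 0.168, 0.002]
ft_force: [0.3, 0.5, 0.3]
gripper_width: 0.0867
```

Run:
```python
from h import *
plan([.514,.111,.118],np.radians(18),10)
im=manip.camera('wrist')[:,:,::-1].copy(); cv2.imwrite('pics/w1.png',im)
im=manip.camera('top')[:,:,::-1].copy(); cv2.imwrite('pics/t1.png',cv2.resize(im[160:280,180:320],None,fx=4,fy=4))
```

```text
{'slide': [-1.5, 3.9, 34.0], 'turn': [-0.0, -0.002, 0.008]}
{'slide': [-1.4, 3.9, 34.1], 'turn': [-0.0, -0.001, 0.008]}
{'slide': [-1.3, 4.0, 34.0], 'turn': [-0.0, -0.002, 0.008]}
at [0.5139 0.1234 0.2201] yaw 19.35 tilt [ 0.004  0.002 -1.   ] w 0.0867 F [0.3 0.5 0.3] left mm 0.0 rows needed 1 t 2.35
```

View pics/w1.png

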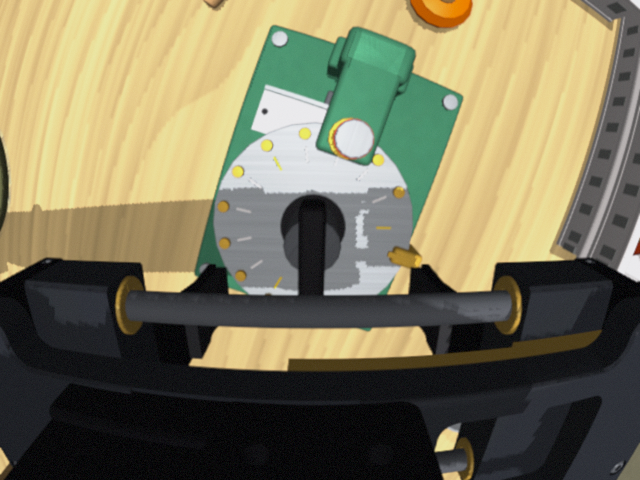

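The wrist view shows the T-bar aligned with the tool's y axis (centre column about 312), the pin head at (352,139) and the brass pointer at (405,257). Next I'll triangulate.

Run:
```python
from h import *
s=manip.state()
print('pin',wback((353,138),.14,s))
for uv in((301,203),(323,203),(312,196),(300,290),(323,290)): print(uv,wback(uv,.151,s).round(4))
for uv in((281,38),(451,102)): print('bolt',wback(uv,.018,s).round(4))
print('pointer tip',wback((392,257),.055,s).round(4))
# dial rim
for uv in((216,222),(412,222),(310,123)): print('rim',wback(uv,.048,s).round(4))
for P in ([.5135,.111,.151],[.5135,.111,.115]): print(wproj(P,s))
```

```text
pin [0.51574735 0.19205679 0.14      ]
(301, 203) [0.4973 0.1423 0.151 ]
(323, 203) [0.5105 0.1468 0.151 ]
(312, 196) [0.5025 0.1488 0.151 ]
(300, 290) [0.5153 0.0853 0.151 ]
(323, 290) [0.53   0.0904 0.151 ]
bolt [0.4282 0.2682 0.018 ]
bolt [0.6087 0.2665 0.018 ]
pointer tip [0.5962 0.1034 0.055 ]
rim [0.4282 0.0804 0.048 ]
rim [0.6039 0.1402 0.048 ]
rim [0.4837 0.1948 0.048 ]
[309.48710505 255.34851535]
[310.33518641 240.22220584]
```

View pics/t1.png

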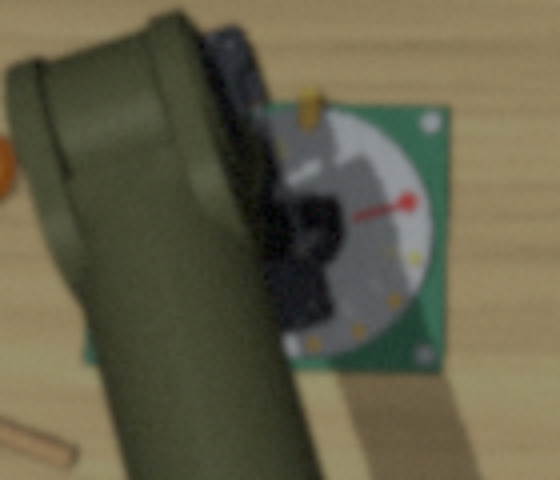

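```bash
python3 -c "
from h import *
plan([.515,.110,.118],np.radians(18),10,vmax=35)"
```

```text
{'slide': [-0.8, 2.4, 34.2], 'turn': [0.001, -0.001, 0.005]}
{'slide': [-0.7, 2.4, 34.3], 'turn': [0.001, -0.001, 0.005]}
{'slide': [-0.7, 2.5, 34.2], 'turn': [0.001, -0.002, 0.005]}
at [0.5144 0.1178 0.2207] yaw 18.86 tilt [ 0.005 -0.002 -1.   ] w 0.0872 F [ 1.1 -0.5  0.6] left mm 0.1 rows needed 1 t 2.45
```

>>> {"api": "send_rows", "payload": {"plan": [{"slide": [-0.5, 4, 34], "turn": [0.001, -0.001, 0.005], "hand": 100}, {"slide": [-0.5, 3, 34], "turn": [0.001, -0.001, 0.005], "hand": 100}, {"slide": [-0.5, 1, 28], "turn": [0.001, -0.002, 0.005], "hand": 100}, {"slide": [0, 0, 0], "turn": [0, 0, 0], "hand": 100}]}}

```text
clock: 2.85
ee_pos: [0.5185, 0.1016, 0.1245]
tcp_rot: [0.003, 0.989, 0.15, 0.002]
ft_force: [-0.2, -1.4, -0.6]
gripper_width: 0.0871
```

```bash
python3 -c "
from h import *
plan([.515,.110,.118],np.radians(18),10,vmax=35)"
```

```text
{'slide': [-0.9, -9.1, 6.5], 'turn': [0.007, -0.004, -0.013]}
at [0.5185 0.1016 0.1245] yaw 17.25 tilt [ 0.006 -0.006 -1.   ] w 0.0871 F [-0.2 -1.4 -0.6] left mm 0.0 rows needed 1 t 2.85
```

>>> {"api": "send_rows", "payload": {"plan": [{"slide": [-1, -8, 6], "turn": [0.006, -0.004, -0.012], "hand": 100}, {"slide": [0, 0, 0], "turn": [0, 0, 0], "hand": 100}]}}

```text
clock: 3.05
ee_pos: [0.5161, 0.1073, 0.1201]
tcp_rot: [0.001, 0.988, 0.154, 0.001]
ft_force: [-0.1, -0.7, 0.5]
gripper_width: 0.0869
```

```bash
python3 -c "
from h import *
plan([.515,.110,.118],np.radians(18),10,vmax=35)
print(manip.state()['joint_positions'].round(2))
cv2.imwrite('pics/w2.png',manip.camera('wrist')[:,:,::-1])"
```

```text
{'slide': [-0.2, -2.9, 2.1], 'turn': [0.002, -0.001, -0.004]}
at [0.5161 0.1073 0.1201] yaw 17.74 tilt [ 0.002 -0.002 -1.   ] w 0.0869 F [-0.1 -0.7  0.5] left mm 0.0 rows needed 1 t 3.05
[ 0.48  0.22 -0.81  1.86  0.17  1.14 -0.08]
```

View pics/w2.png

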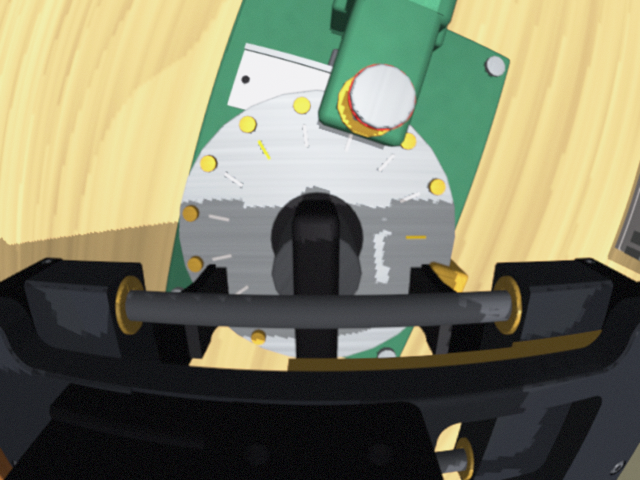

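The bar at column 316 is centred between the fingers (about 320), so I'll close on it.

>>> {"api": "send_rows", "payload": {"plan": [{"slide": [0, -2.5, 1], "turn": [0.002, -0.001, -0.004], "hand": 0}, {"slide": [0, 0, 0], "turn": [0, 0, 0], "hand": 0}, {"slide": [0, 0, 0], "turn": [0, 0, 0], "hand": 0}, {"slide": [0, 0, 0], "turn": [0, 0, 0], "hand": 0}, {"slide": [0, 0, 0], "turn": [0, 0, 0], "hand": 0}], "newtons": 50}}

```text
clock: 3.6
ee_pos: [0.519, 0.11, 0.1239]
tcp_rot: [0.001, 0.988, 0.156, 0.005]
ft_force: [0.2, 0.8, -0.7]
gripper_width: 0.0547
```

>>> {"api": "send_rows", "payload": {"plan": [{"slide": [0, 0, 0], "turn": [0, 0, 0], "hand": 0}, {"slide": [0, 0, 0], "turn": [0, 0, 0], "hand": 0}, {"slide": [0, 0, 0], "turn": [0, 0, 0], "hand": 0}, {"slide": [0, 0, 0], "turn": [0, 0, 0], "hand": 0}]}}

```text
clock: 4.0
ee_pos: [0.5171, 0.1094, 0.1236]
tcp_rot: [0.002, 0.988, 0.156, 0.002]
ft_force: [-10.3, -3.3, 6.9]
gripper_width: 0.0229
```

```bash
python3 -c "
from h import *
for i in range(3):
  plan([.515,.110,.118],np.radians(18),10,vmax=35)
print(manip.state())"
```

```text
{'slide': [-1.9, -1.3, 5.5], 'turn': [0.004, -0.004, -0.001]}
at [0.5171 0.1094 0.1236] yaw 17.96 tilt [ 0.005 -0.003 -1.   ] w 0.0229 F [-10.3  -3.3   6.9] left mm 0.1 rows needed 1 t 4.0
{'slide': [-1.9, -1.3, 5.5], 'turn': [0.004, -0.004, -0.001]}
at [0.5171 0.1094 0.1236] yaw 17.96 tilt [ 0.005 -0.003 -1.   ] w 0.0229 F [-10.3  -3.3   6.9] left mm 0.1 rows needed 1 t 4.0
{'slide': [-1.9, -1.3, 5.5], 'turn': [0.004, -0.004, -0.001]}
at [0.5171 0.1094 0.1236] yaw 17.96 tilt [ 0.005 -0.003 -1.   ] w 0.0229 F [-10.3  -3.3   6.9] left mm 0.1 rows needed 1 t 4.0
{'clock': 4.0, 'joint_positions': array([ 0.47547478,  0.21365876, -0.8113654 ,  1.85563529,  0.17438849,
        1.13973021, -0.08385764]), 'joint_velocities': array([ 0.00075569, -0.00374664, -0.00177668,  0.01678436, -0.00498169,
        0.07432394, -0.00066788]), 'joint_torque': array([-5.57412822e-01, -2.94811124e+01, -4.69182953e+00, -3.13840806e+01,
        2.57105213e-01, -3.83222714e+00, -8.50203942e-03]), 'ee_pos': array([0.51714318, 0.10938093, 0.12355859]), 'tcp_rot': array([0.00161577, 0.98774117, 0.15607725, 0.00216057]), 'ft_force': array([-10.32709928,  -3.33882201,   6.93736172]), 'ft_torque': array([-0.74990423,  2.14950315,  0.08428756]), 'gripper_width': 0.02292776498187271}
```

>>> {"api": "send_rows", "payload": {"plan": [{"slide": [0, 0, 0], "turn": [0, 0, 0], "hand": 0}, {"slide": [0, 0, 0], "turn": [0, 0, 0], "hand": 0}, {"slide": [0, 0, 0], "turn": [0, 0, 0], "hand": 0}]}}

```text
clock: 4.3
ee_pos: [0.5147, 0.1085, 0.1232]
tcp_rot: [0.002, 0.988, 0.156, -0.001]
ft_force: [-0.3, -0.5, 0.4]
gripper_width: 0.0175
```

```bash
python3 -c "
from h import *
plan([.515,.110,.118],np.radians(18),10,vmax=35)
print(manip.state()['ft_torque'])"
```

```text
{'slide': [0.8, -1.3, 5.2], 'turn': [0.004, 0.002, -0.001]}
at [0.5147 0.1085 0.1232] yaw 17.95 tilt [-0.001 -0.005 -1.   ] w 0.0175 F [-0.3 -0.5  0.4] left mm 0.1 rows needed 1 t 4.3
[ 0.00803402 -0.0355685   0.00913601]
```

Gripped at 17.5 mm. Now I'll turn anticlockwise.

>>> {"api": "send_rows", "payload": {"plan": [{"slide": [0, 0, 0], "turn": [0, 0, -0.1], "hand": 0}, {"slide": [0, 0, 0], "turn": [0, 0, -0.1], "hand": 0}, {"slide": [0, 0, 0], "turn": [0, 0, -0.1], "hand": 0}, {"slide": [0, 0, 0], "turn": [0, 0, -0.1], "hand": 0}, {"slide": [0, 0, 0], "turn": [0, 0, -0.1], "hand": 0}]}}

```text
clock: 4.8
ee_pos: [0.5159, 0.1093, 0.1232]
tcp_rot: [0.001, 0.915, 0.403, 0.0]
ft_force: [0.7, 0.3, 0.3]
gripper_width: 0.0178
```

```bash
python3 -c "
from h import *
plan([.5147,.1095,.122],np.radians(90),10,vmax=35)
print(manip.state()['ft_torque'])"
```

```text
{'slide': [-0.1, -0.2, 0.2], 'turn': [0.0, 0.0, -0.124]}
{'slide': [-0.1, -0.2, 0.2], 'turn': [0.0, 0.0, -0.124]}
{'slide': [-0.1, -0.2, 0.2], 'turn': [0.001, 0.0, -0.124]}
{'slide': [-0.0, -0.2, 0.2], 'turn': [0.0, 0.001, -0.123]}
{'slide': [-0.0, -0.2, 0.2], 'turn': [0.001, 0.0, -0.124]}
{'slide': [-0.1, -0.1, 0.1], 'turn': [0.0, 0.001, -0.123]}
at [0.5159 0.1093 0.1232] yaw 47.48 tilt [ 0.002 -0.002 -1.   ] w 0.0178 F [0.7 0.3 0.3] left mm 0.1 rows needed 1 t 4.8
[ 0.06604286 -0.07668052 -0.34280201]
```

>>> {"api": "send_rows", "payload": {"plan": [{"slide": [0, 0, 0], "turn": [0, 0, -0.13], "hand": 0}, {"slide": [0, 0, 0], "turn": [0, 0, -0.13], "hand": 0}, {"slide": [0, 0, 0], "turn": [0, 0, -0.13], "hand": 0}, {"slide": [0, 0, 0], "turn": [0, 0, -0.13], "hand": 0}, {"slide": [0, 0, 0], "turn": [0, 0, -0.1], "hand": 0}]}}

```text
clock: 5.3
ee_pos: [0.5167, 0.111, 0.1232]
tcp_rot: [0.001, 0.741, 0.671, 0.002]
ft_force: [-1.4, 0.0, 1.1]
gripper_width: 0.0176
```

```bash
python3 -c "
from h import *
plan([.5147,.1095,.122],np.radians(90),10,vmax=35)
print(manip.state()['ft_torque'])"
```

```text
{'slide': [-1.7, -1.8, 1.1], 'turn': [0.003, -0.002, -0.099]}
at [0.5167 0.111  0.1232] yaw 84.36 tilt [ 0.003  0.001 -1.   ] w 0.0176 F [-1.4  0.   1.1] left mm 0.1 rows needed 1 t 5.3
[-0.07717888 -0.02034039 -0.10587858]
```

>>> {"api": "send_rows", "payload": {"plan": [{"slide": [-1, -1, 0], "turn": [0, 0, -0.08], "hand": 0}, {"slide": [0, 0, 0], "turn": [0, 0, -0.06], "hand": 0}, {"slide": [0, 0, 0], "turn": [0, 0, -0.05], "hand": 0}]}}

```text
clock: 5.6
ee_pos: [0.5172, 0.1114, 0.1231]
tcp_rot: [0.001, 0.673, 0.74, 0.004]
ft_force: [4.5, 0.1, -3.8]
gripper_width: 0.0183
```

```bash
python3 -c "
from h import *
plan([.5147,.1095,.122],np.radians(90),10,vmax=35)
print(manip.state()['ft_torque'])
cv2.imwrite('pics/w3.png',manip.camera('wrist')[:,:,::-1])
cv2.imwrite('pics/s3.png',cv2.resize(manip.camera('scene')[220:390,300:520,::-1],None,fx=3.5,fy=3.5))"
```

```text
{'slide': [-1.7, -2.7, 1.1], 'turn': [0.007, -0.006, 0.095]}
at [0.5172 0.1114 0.1231] yaw 95.46 tilt [ 0.007  0.006 -1.   ] w 0.0183 F [ 4.5  0.1 -3.8] left mm 0.1 rows needed 1 t 5.6
[ 0.14070288 -0.80415924 -1.34836933]
```

View pics/w3.png

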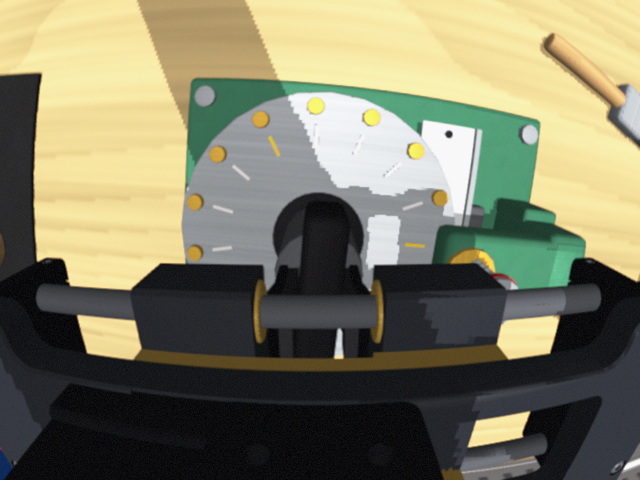

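View pics/s3.png

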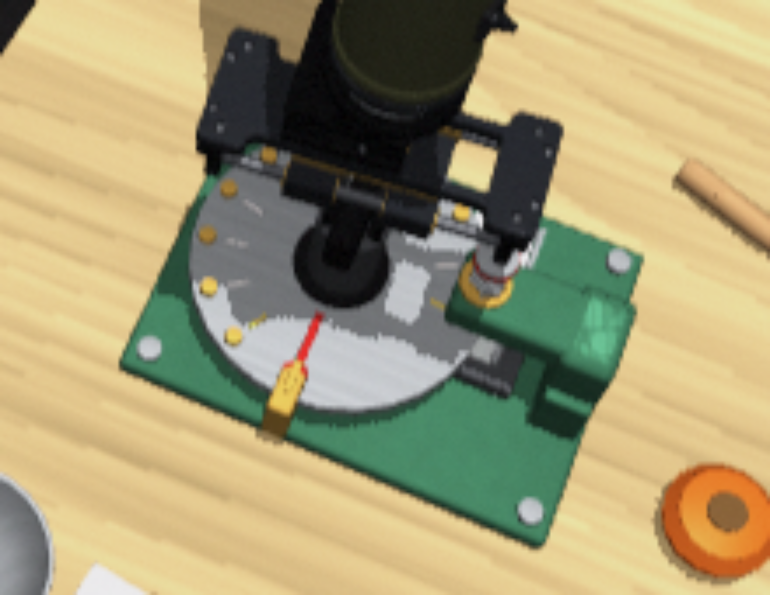

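The dot is under the brass pointer at scene crop (293,375) and the wrist torque is −1.35 N m, so the dial is on its stop. Next comes 120° clockwise.

>>> {"api": "send_rows", "payload": {"plan": [{"slide": [0, 0, 0], "turn": [0, 0, 0.13], "hand": 0}, {"slide": [0, 0, 0], "turn": [0, 0, 0.13], "hand": 0}, {"slide": [0, 0, 0], "turn": [0, 0, 0.13], "hand": 0}, {"slide": [0, 0, 0], "turn": [0, 0, 0.13], "hand": 0}, {"slide": [0, 0, 0], "turn": [0, 0, 0.13], "hand": 0}]}}

```text
clock: 6.2
ee_pos: [0.5168, 0.1094, 0.1231]
tcp_rot: [0.001, 0.879, 0.477, 0.003]
ft_force: [-0.4, -0.7, 1.5]
gripper_width: 0.0175
```

>>> {"api": "send_rows", "payload": {"plan": [{"slide": [0, 0, 0], "turn": [0, 0, 0.13], "hand": 0}, {"slide": [0, 0, 0], "turn": [0, 0, 0.13], "hand": 0}, {"slide": [0, 0, 0], "turn": [0, 0, 0.13], "hand": 0}, {"slide": [0, 0, 0], "turn": [0, 0, 0.13], "hand": 0}, {"slide": [0, 0, 0], "turn": [0, 0, 0.13], "hand": 0}]}}

```text
clock: 6.7
ee_pos: [0.5149, 0.1079, 0.1231]
tcp_rot: [0.004, 0.987, 0.159, 0.001]
ft_force: [-1.9, -1.4, 1.2]
gripper_width: 0.0178
```

```bash
python3 -c "
from h import *
plan([.5160,.110,.122],np.radians(-31),10,vmax=35)
print(manip.state()['ft_torque'])"
```

```text
{'slide': [0.2, -0.2, 0.2], 'turn': [0.001, -0.001, 0.123]}
{'slide': [0.2, -0.3, 0.2], 'turn': [0.001, -0.001, 0.123]}
{'slide': [0.2, -0.3, 0.1], 'turn': [0.001, -0.0, 0.123]}
{'slide': [0.1, -0.3, 0.2], 'turn': [0.001, -0.001, 0.123]}
{'slide': [0.1, -0.3, 0.1], 'turn': [0.001, -0.0, 0.123]}
{'slide': [0.1, -0.4, 0.2], 'turn': [0.001, -0.001, 0.123]}
{'slide': [0.0, -0.4, 0.1], 'turn': [0.001, -0.0, 0.123]}
at [0.5149 0.1079 0.1231] yaw 18.32 tilt [ 0.003 -0.007 -1.   ] w 0.0178 F [-1.9 -1.4  1.2] left mm 0.0 rows needed 1 t 6.7
[-0.10557406  0.13694053  0.17143253]
```

>>> {"api": "send_rows", "payload": {"plan": [{"slide": [0, 0, 0], "turn": [0, 0, 0.12], "hand": 0}, {"slide": [0, 0, 0], "turn": [0, 0, 0.12], "hand": 0}, {"slide": [0, 0, 0], "turn": [0, 0, 0.12], "hand": 0}, {"slide": [0, 0, 0], "turn": [0, 0, 0.12], "hand": 0}, {"slide": [0, 0, 0], "turn": [0, 0, 0.12], "hand": 0}]}}

```text
clock: 7.2
ee_pos: [0.5127, 0.1078, 0.1231]
tcp_rot: [0.006, 0.989, -0.15, 0.001]
ft_force: [-1.7, -1.8, 1.3]
gripper_width: 0.0179
```

```bash
python3 -c "
from h import *
plan([.5155,.110,.122],np.radians(-31),10,vmax=35)
print(manip.state()['ft_torque'])"
```

```text
{'slide': [1.0, -1.5, 0.5], 'turn': [0.006, -0.002, 0.12]}
{'slide': [0.8, -1.6, 0.6], 'turn': [0.005, -0.003, 0.121]}
at [0.5127 0.1078 0.1231] yaw -17.22 tilt [-0.    -0.012 -1.   ] w 0.0179 F [-1.7 -1.8  1.3] left mm 0.0 rows needed 1 t 7.2
[0.0534966  0.28181455 0.10080694]
```

>>> {"api": "send_rows", "payload": {"plan": [{"slide": [1, -1, 0], "turn": [0.004, -0.002, 0.11], "hand": 0}, {"slide": [1, -1, 0], "turn": [0.004, -0.002, 0.11], "hand": 0}, {"slide": [0, 0, 0], "turn": [0, 0, 0], "hand": 0}]}}

```text
clock: 7.5
ee_pos: [0.5118, 0.1082, 0.1231]
tcp_rot: [0.005, 0.965, -0.262, -0.003]
ft_force: [0.3, 1.0, -1.9]
gripper_width: 0.0177
```

```bash
python3 -c "
from h import *
plan([.5155,.110,.122],np.radians(-30),10,vmax=35)
print(manip.state()['ft_torque'])
cv2.imwrite('pics/w4.png',manip.camera('wrist')[:,:,::-1])
cv2.imwrite('pics/s4.png',cv2.resize(manip.camera('scene')[220:390,300:520,::-1],None,fx=3.5,fy=3.5))"
```

```text
{'slide': [2.2, -3.5, 1.1], 'turn': [0.011, 0.003, -0.006]}
at [0.5118 0.1082 0.1231] yaw -30.35 tilt [-0.008 -0.008 -1.   ] w 0.0177 F [ 0.3  1.  -1.9] left mm 0.1 rows needed 1 t 7.5
[-0.10299056 -0.73295715  0.08292241]
```

View pics/w4.png

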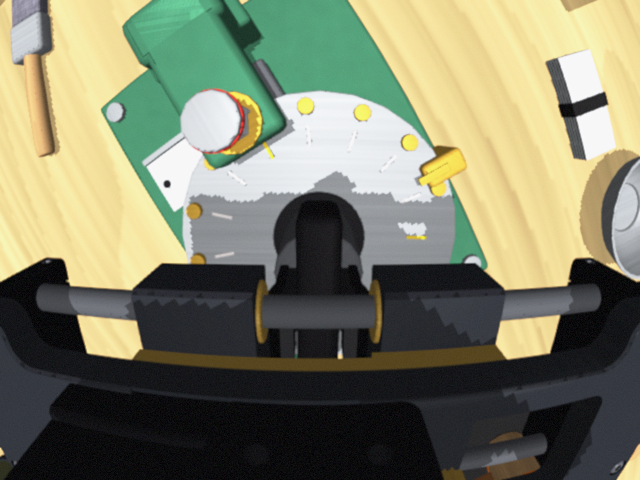

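View pics/s4.png

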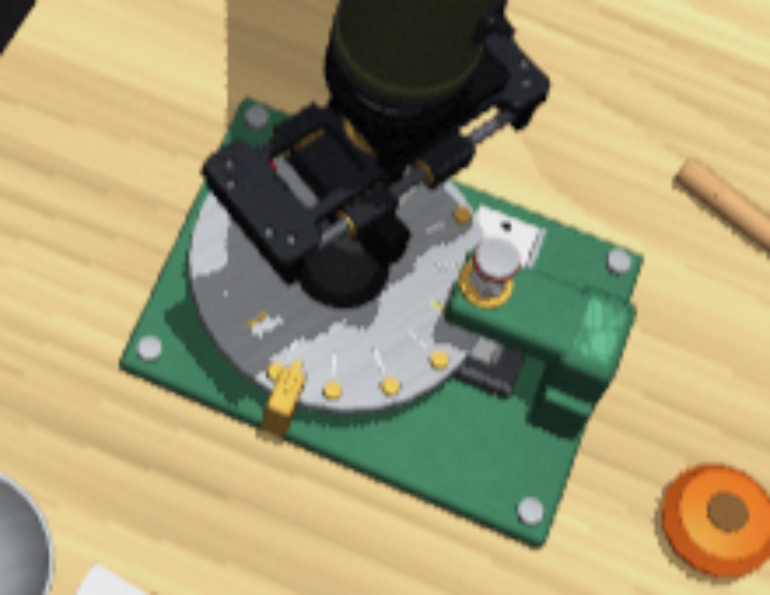

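At five, by tool yaw −30.4° and near-zero torque. I'll release and lift.

>>> {"api": "send_rows", "payload": {"plan": [{"slide": [0, 0, 0], "turn": [0, 0, 0], "hand": 100}, {"slide": [0, 0, 0], "turn": [0, 0, 0], "hand": 100}, {"slide": [0, 0, 0], "turn": [0, 0, 0], "hand": 100}, {"slide": [0, 0, 0], "turn": [0, 0, 0], "hand": 100}, {"slide": [0, 0, -40], "turn": [0, 0, 0], "hand": 100}]}}

```text
clock: 8.1
ee_pos: [0.5091, 0.1076, 0.1589]
tcp_rot: [0.006, 0.966, -0.259, -0.007]
ft_force: [0.7, -0.4, 0.6]
gripper_width: 0.0497
```

>>> {"api": "send_rows", "payload": {"plan": [{"slide": [0, 0, -45], "turn": [0, 0, 0], "hand": 100}, {"slide": [0, 45, -40], "turn": [0, 0, 0], "hand": 100}, {"slide": [0, 45, 0], "turn": [0, 0, 0], "hand": 100}, {"slide": [0, 45, 0], "turn": [0, 0, 0], "hand": 100}]}}

```text
clock: 8.5
ee_pos: [0.4504, 0.0026, 0.246]
tcp_rot: [0.002, 0.968, -0.252, -0.003]
ft_force: [0.8, -0.5, -0.6]
gripper_width: 0.081
```

```bash
python3 -c "
from h import *
plan([.498,-.237,.2],np.radians(-94),10)
cv2.imwrite('pics/s5.png',cv2.resize(manip.camera('scene')[220:390,300:520,::-1],None,fx=3.5,fy=3.5))
cv2.imwrite('pics/t5.png',cv2.resize(manip.camera('top')[160:280,180:320,::-1],None,fx=4,fy=4))"
```

```text
{'slide': [17.6, 20.6, 5.1], 'turn': [0.001, 0.0, 0.126]}
{'slide': [20.1, 18.3, 5.1], 'turn': [0.001, 0.0, 0.126]}
{'slide': [22.2, 15.6, 5.1], 'turn': [0.001, 0.0, 0.126]}
{'slide': [24.0, 12.7, 5.1], 'turn': [0.001, 0.0, 0.126]}
{'slide': [25.4, 9.6, 5.1], 'turn': [0.001, 0.0, 0.126]}
{'slide': [26.4, 6.3, 5.1], 'turn': [0.001, 0.0, 0.125]}
{'slide': [27.0, 3.0, 5.1], 'turn': [0.001, 0.001, 0.126]}
{'slide': [27.1, -0.4, 5.1], 'turn': [0.0, 0.0, 0.125]}
{'slide': [26.9, -3.7, 5.0], 'turn': [0.001, 0.001, 0.126]}
at [0.4504 0.0026 0.246 ] yaw -29.15 tilt [-0.007 -0.002 -1.   ] w 0.081 F [ 0.8 -0.5 -0.6] left mm 0.1 rows needed 1 t 8.5
```

View pics/s5.png

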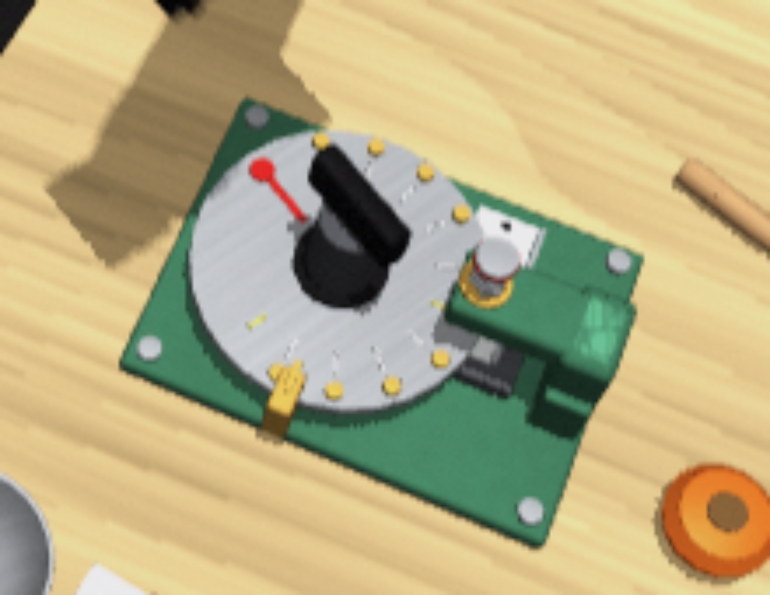

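View pics/t5.png

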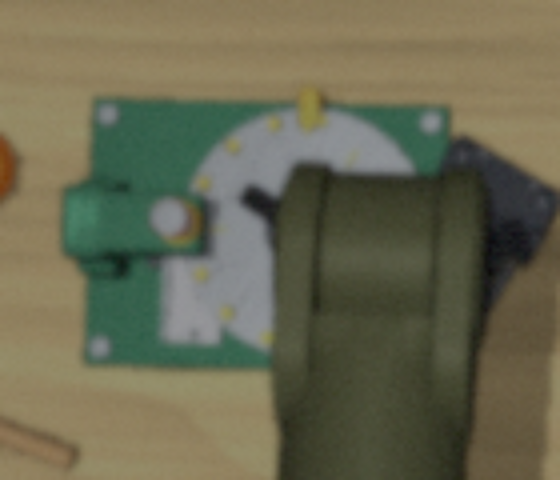

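```bash
python3 -c "
from h import *
d=back('scene',np.array([262,170])/3.5+[300,220],.05)[:2]-[.515,.110]; print(d,np.degrees(np.arctan2(-d[1],d[0])))
d=d-[.001,-.001]; print(np.linalg.norm(d))
plan([.5,-.235,.2],np.radians(-92),10)"
```

```text
[-0.03795594 -0.06606266] 119.8792808877552
0.07583347051545371
{'slide': [20.0, 22.0, 5.8], 'turn': [0.001, -0.0, 0.136]}
{'slide': [22.8, 19.1, 5.8], 'turn': [0.001, -0.0, 0.136]}
{'slide': [25.1, 15.8, 5.8], 'turn': [0.001, -0.0, 0.136]}
{'slide': [27.1, 12.2, 5.8], 'turn': [0.001, -0.0, 0.136]}
{'slide': [28.5, 8.5, 5.8], 'turn': [0.002, -0.0, 0.135]}
{'slide': [29.3, 4.6, 5.8], 'turn': [0.001, -0.001, 0.136]}
{'slide': [29.7, 0.6, 5.7], 'turn': [0.002, -0.0, 0.135]}
{'slide': [29.5, -3.5, 5.7], 'turn': [0.001, -0.001, 0.136]}
at [ 0.449  -0.0028  0.2457] yaw -29.79 tilt [-0.008 -0.006 -1.   ] w 0.0846 F [-0.4  0.5 -0.1] left mm 0.1 rows needed 1 t 8.6
```

The dot is at 119.9°, which is exactly five clicks. On to the mallet.

>>> {"api": "send_rows", "payload": {"plan": [{"slide": [20, 22, 5], "turn": [0.001, 0, 0.136], "hand": 100}, {"slide": [23, 19, 5], "turn": [0.001, 0, 0.136], "hand": 100}, {"slide": [25, 16, 5], "turn": [0.001, 0, 0.136], "hand": 100}, {"slide": [27, 12, 5], "turn": [0.001, 0, 0.136], "hand": 100}, {"slide": [29, 8, 5], "turn": [0.001, 0, 0.136], "hand": 100}]}}

```text
clock: 9.1
ee_pos: [0.4837, -0.1476, 0.2228]
tcp_rot: [0.001, 0.82, -0.572, 0.002]
ft_force: [-0.5, -0.4, -0.3]
gripper_width: 0.0869
```

```bash
python3 -c "
from h import *
plan([.5,-.235,.2],np.radians(-92),10)"
```

```text
{'slide': [29.2, 5.0, 7.7], 'turn': [-0.0, -0.002, 0.129]}
{'slide': [29.6, 1.2, 7.7], 'turn': [-0.001, -0.001, 0.13]}
{'slide': [29.5, -2.7, 7.6], 'turn': [-0.0, -0.002, 0.129]}
at [ 0.4837 -0.1476  0.2228] yaw -69.75 tilt [ 0.002 -0.004 -1.   ] w 0.0869 F [-0.5 -0.4 -0.3] left mm 0.0 rows needed 1 t 9.1
```

>>> {"api": "send_rows", "payload": {"plan": [{"slide": [29, 5, 7], "turn": [0, -0.002, 0.129], "hand": 100}, {"slide": [29, 1, 7], "turn": [0, -0.002, 0.129], "hand": 100}, {"slide": [27, -3, 7], "turn": [0, -0.001, 0.125], "hand": 100}, {"slide": [0, 0, 0], "turn": [0, 0, 0], "hand": 100}, {"slide": [0, 0, 0], "turn": [0, 0, 0], "hand": 100}]}}

```text
clock: 9.6
ee_pos: [0.5017, -0.2375, 0.1985]
tcp_rot: [0.001, -0.689, 0.725, 0.001]
ft_force: [-0.1, 0.7, 0.5]
gripper_width: 0.0869
```

```bash
python3 -c "
from h import *
plan([.505,-.235,.03],np.radians(-92),10)
print(manip.state()['joint_positions'].round(2))
cv2.imwrite('pics/w6.png',manip.camera('wrist')[:,:,::-1])"
```

```text
{'slide': [-0.5, -0.8, 42.1], 'turn': [-0.0, 0.001, -0.004]}
{'slide': [-0.6, -0.8, 42.1], 'turn': [-0.0, 0.001, -0.004]}
{'slide': [-0.6, -0.8, 42.2], 'turn': [-0.0, 0.0, -0.004]}
{'slide': [-0.7, -0.8, 42.1], 'turn': [-0.0, 0.001, -0.005]}
at [ 0.5017 -0.2375  0.1985] yaw -92.96 tilt [ 0.     0.003 -1.   ] w 0.0869 F [-0.1  0.7  0.5] left mm 0.1 rows needed 1 t 9.6
[ 0.76  0.16 -0.4   1.71  0.06  1.29 -1.28]
```

View pics/w6.png

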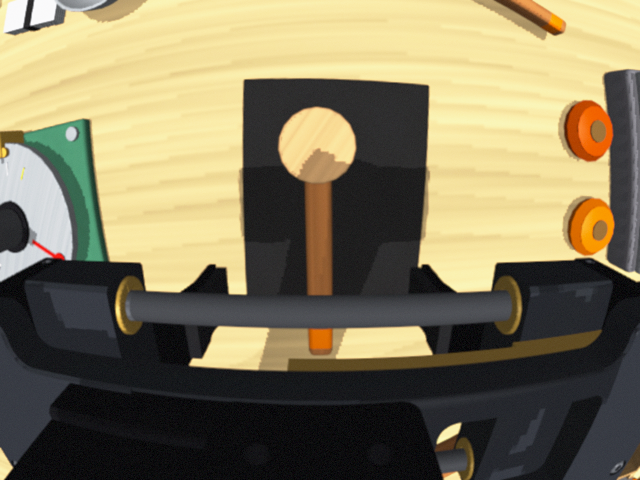

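The wrist view shows the head top at (317,145) and the handle running straight down to (320,350), centred between the fingers.

```bash
python3 -c "
from h import *
s=manip.state()
print('head',wback((317,145),.096,s),[wback(p,.096,s)[:2].round(4) for p in((279,145),(356,145),(317,107),(317,183))])
for r,a,b in((200,306,332),(280,307,332)): print(wback((a,r),.066,s).round(4),wback((b,r),.066,s).round(4))
print('end',wback((320,331),.066,s).round(4),wback((320,352),.051,s).round(4))
"
```

```text
head [ 0.56660128 -0.23800149  0.096     ] [array([ 0.5682, -0.2111]), array([ 0.5654, -0.2656]), array([ 0.5937, -0.2394]), array([ 0.5394, -0.2366])]
[ 0.5225 -0.2267  0.066 ] [ 0.5214 -0.2476  0.066 ]
[ 0.4537 -0.2234  0.066 ] [ 0.4526 -0.2447  0.066 ]
end [ 0.4032 -0.232   0.066 ] [ 0.3706 -0.2304  0.051 ]
```

```bash
python3 -c "
from h import *
plan([.511,-.2365,.033],np.radians(-92.5),10,vmax=42)"
```

```text
{'slide': [-0.4, -2.4, 41.4], 'turn': [0.0, 0.001, -0.002]}
{'slide': [-0.4, -2.4, 41.4], 'turn': [0.0, 0.0, -0.002]}
{'slide': [-0.4, -2.4, 41.3], 'turn': [0.0, 0.001, -0.002]}
{'slide': [-0.4, -2.3, 41.4], 'turn': [0.0, 0.0, -0.002]}
at [ 0.5014 -0.2378  0.1985] yaw -92.97 tilt [-0.     0.002 -1.   ] w 0.0867 F [ 0.7 -0.4 -0.2] left mm 0.1 rows needed 1 t 9.65
```

>>> {"api": "send_rows", "payload": {"plan": [{"slide": [0, -2.5, 41], "turn": [0, 0, -0.002], "hand": 100}, {"slide": [0, -2.5, 41], "turn": [0, 0, -0.002], "hand": 100}, {"slide": [-1, -2.5, 40], "turn": [0, 0, -0.002], "hand": 100}, {"slide": [0, -2, 30], "turn": [0, 0, -0.002], "hand": 100}, {"slide": [0, 0, 0], "turn": [0, 0, 0], "hand": 100}]}}

```text
clock: 10.15
ee_pos: [0.5164, -0.2312, 0.0466]
tcp_rot: [0.003, -0.696, 0.718, -0.003]
ft_force: [-0.8, -0.4, 0.3]
gripper_width: 0.087
```

```bash
python3 -c "
from h import *
plan([.511,-.2365,.033],np.radians(-92.5),10,vmax=42)"
```

```text
{'slide': [5.4, 5.3, 13.6], 'turn': [-0.009, -0.0, 0.014]}
at [ 0.5164 -0.2312  0.0466] yaw -91.72 tilt [ 0.009 -0.    -1.   ] w 0.087 F [-0.8 -0.4  0.3] left mm 0.1 rows needed 1 t 10.15
```

>>> {"api": "send_rows", "payload": {"plan": [{"slide": [5, 5, 12], "turn": [-0.008, 0, 0.013], "hand": 100}, {"slide": [0, 0, 0], "turn": [0, 0, 0], "hand": 100}]}}

```text
clock: 10.35
ee_pos: [0.5123, -0.2351, 0.0361]
tcp_rot: [0.001, -0.693, 0.721, -0.001]
ft_force: [-0.2, -1.5, 0.4]
gripper_width: 0.087
```

```bash
python3 -c "
from h import *
plan([.511,-.2365,.033],np.radians(-92.5),10,vmax=42)
cv2.imwrite('pics/w7.png',manip.camera('wrist')[:,:,::-1])"
```

```text
{'slide': [1.4, 1.3, 3.1], 'turn': [-0.002, -0.001, 0.003]}
at [ 0.5123 -0.2351  0.0361] yaw -92.33 tilt [ 0.002 -0.001 -1.   ] w 0.087 F [-0.2 -1.5  0.4] left mm 0.0 rows needed 1 t 10.35
```

View pics/w7.png

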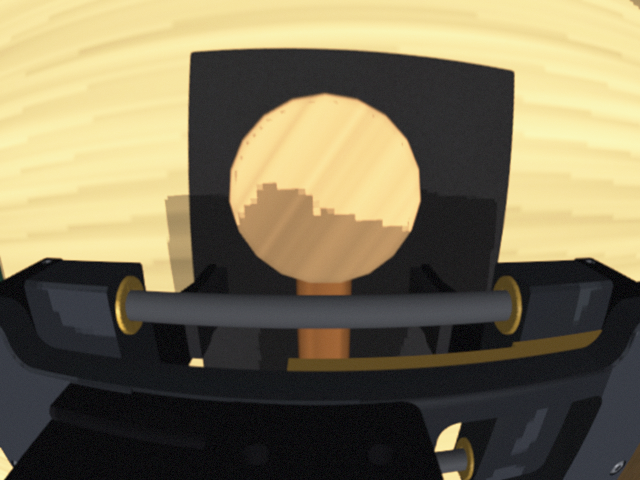

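>>> {"api": "send_rows", "payload": {"plan": [{"slide": [1, 0, 2.5], "turn": [-0.002, 0, 0.003], "hand": 0}, {"slide": [0, 0, 0], "turn": [0, 0, 0], "hand": 0}, {"slide": [0, 0, 0], "turn": [0, 0, 0], "hand": 0}, {"slide": [0, 0, 0], "turn": [0, 0, 0], "hand": 0}, {"slide": [0, 0, 0], "turn": [0, 0, 0], "hand": 0}], "newtons": 60}}

```text
clock: 10.9
ee_pos: [0.5176, -0.2378, 0.0402]
tcp_rot: [0.002, -0.692, 0.722, -0.006]
ft_force: [0.6, -0.5, 0.3]
gripper_width: 0.055
```

>>> {"api": "send_rows", "payload": {"plan": [{"slide": [0, 0, 0], "turn": [0, 0, 0], "hand": 0}, {"slide": [0, 0, 0], "turn": [0, 0, 0], "hand": 0}, {"slide": [0, 0, 0], "turn": [0, 0, 0], "hand": 0}, {"slide": [0, 0, 0], "turn": [0, 0, 0], "hand": 0}, {"slide": [0, 0, 0], "turn": [0, 0, 0], "hand": 0}]}}

```text
clock: 11.4
ee_pos: [0.5176, -0.2377, 0.0404]
tcp_rot: [0.002, -0.691, 0.722, -0.006]
ft_force: [0.6, -0.3, 0.2]
gripper_width: 0.0213
```

```bash
python3 -c "
from h import *
plan([.511,-.2365,.033],np.radians(-92.5),10,vmax=42)"
```

```text
{'slide': [-1.0, 6.7, 7.3], 'turn': [-0.012, -0.005, -0.0]}
at [ 0.5176 -0.2377  0.0404] yaw -92.5 tilt [ 0.012 -0.006 -1.   ] w 0.0213 F [ 0.6 -0.3  0.2] left mm 0.0 rows needed 1 t 11.4
```

>>> {"api": "send_rows", "payload": {"plan": [{"slide": [0, 0, -10], "turn": [0, 0, 0], "hand": 0}, {"slide": [0, 0, -20], "turn": [0, 0, 0], "hand": 0}, {"slide": [0, 0, -30], "turn": [0, 0, 0], "hand": 0}, {"slide": [0, 0, -30], "turn": [0, 0, 0], "hand": 0}, {"slide": [0, 0, -30], "turn": [0, 0, 0], "hand": 0}]}}

```text
clock: 11.9
ee_pos: [0.5093, -0.2343, 0.1572]
tcp_rot: [-0.001, -0.692, 0.722, 0.003]
ft_force: [-0.2, -0.6, -3.8]
gripper_width: 0.0215
```

```bash
python3 -c "
from h import *
plan([.455,.193,.27],np.radians(-92),10,vmax=42)
print(manip.state()['ft_torque'])
cv2.imwrite('pics/w8.png',manip.camera('wrist')[:,:,::-1])
cv2.imwrite('pics/s8.png',cv2.resize(manip.camera('scene')[110:310,160:360,::-1],None,fx=3,fy=3))"
```

```text
{'slide': [-38.6, 6.7, -10.1], 'turn': [0.001, 0.0, -0.001]}
{'slide': [-38.6, 6.6, -10.1], 'turn': [0.001, 0.0, -0.001]}
{'slide': [-38.6, 6.6, -10.1], 'turn': [0.0, 0.0, -0.001]}
{'slide': [-38.7, 6.5, -10.1], 'turn': [0.001, 0.0, -0.001]}
{'slide': [-38.7, 6.5, -10.1], 'turn': [0.0, 0.0, -0.001]}
{'slide': [-38.7, 6.4, -10.1], 'turn': [0.001, 0.0, -0.0]}
{'slide': [-38.7, 6.4, -10.2], 'turn': [0.0, 0.001, -0.001]}
{'slide': [-38.6, 6.4, -10.2], 'turn': [0.001, 0.0, -0.0]}
{'slide': [-38.6, 6.4, -10.2], 'turn': [0.0, 0.001, -0.001]}
{'slide': [-38.7, 6.3, -10.2], 'turn': [0.001, 0.0, -0.0]}
at [ 0.5093 -0.2343  0.1572] yaw -92.46 tilt [-0.006  0.003 -1.   ] w 0.0215 F [-0.2 -0.6 -3.8] left mm 40.5 rows needed 2 t 11.9
[-0.03179641  0.07469409 -0.00793373]
```

View pics/w8.png

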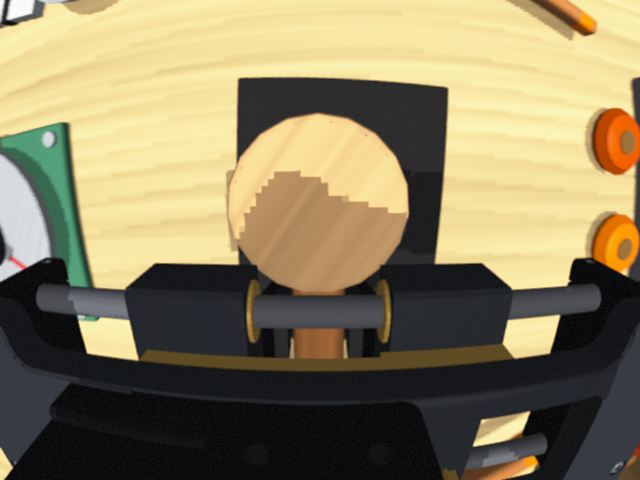

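View pics/s8.png

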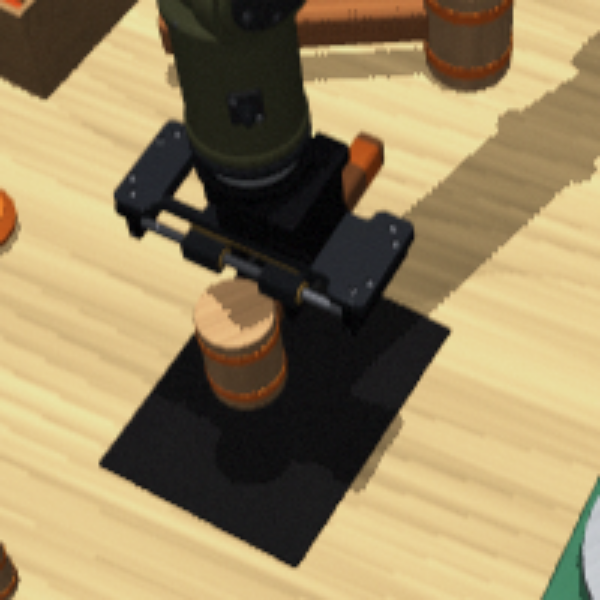

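```bash
python3 -c "
from h import *
s=manip.state(); h=s['ee_pos'][2]+.0555
c=[wback(p,h,s)[:2] for p in((229,203),(408,203),(318,114),(318,291))]
print((np.array(c)-s['ee_pos'][:2]).round(4).tolist(), np.mean(c,0)-s['ee_pos'][:2])"
```

```text
[[0.0524, 0.0266], [0.0501, -0.0266], [0.0769, -0.0009], [0.0233, 0.0014]] [0.05064988 0.00011066]
```

>>> {"api": "send_rows", "payload": {"plan": [{"slide": [-20, 3, -20], "turn": [0, 0, 0], "hand": 0}, {"slide": [-30, 5, -20], "turn": [0, 0, 0], "hand": 0}, {"slide": [-35, 6, -20], "turn": [0, 0, 0], "hand": 0}, {"slide": [-38, 6, -15], "turn": [0, 0, 0], "hand": 0}, {"slide": [-40, 6, -10], "turn": [0, 0, 0], "hand": 0}]}}

```text
clock: 12.5
ee_pos: [0.4885, -0.0737, 0.2412]
tcp_rot: [-0.003, -0.687, 0.727, 0.003]
ft_force: [0.9, 0.3, -3.8]
gripper_width: 0.0216
```

```bash
python3 -c "
from h import *
plan([.467,.194,.24],np.radians(-92),10,vmax=42)"
```

```text
{'slide': [-38.0, 5.3, 0.2], 'turn': [0.001, -0.0, -0.003]}
{'slide': [-38.0, 5.1, 0.2], 'turn': [0.001, -0.0, -0.003]}
{'slide': [-38.0, 5.0, 0.2], 'turn': [0.001, -0.0, -0.003]}
{'slide': [-38.1, 4.9, 0.2], 'turn': [0.002, -0.0, -0.003]}
{'slide': [-38.1, 4.8, 0.2], 'turn': [0.001, -0.0, -0.003]}
{'slide': [-38.0, 4.7, 0.2], 'turn': [0.002, -0.0, -0.004]}
{'slide': [-38.1, 4.6, 0.1], 'turn': [0.001, -0.0, -0.003]}
at [ 0.4885 -0.0737  0.2412] yaw -93.28 tilt [-0.009  0.    -1.   ] w 0.0216 F [ 0.9  0.3 -3.8] left mm 0.0 rows needed 1 t 12.5
```

>>> {"api": "send_rows", "payload": {"plan": [{"slide": [-38, 5, -3], "turn": [0.001, 0, -0.003], "hand": 0}, {"slide": [-38, 5, 0], "turn": [0.001, 0, -0.003], "hand": 0}, {"slide": [-38, 5, 0], "turn": [0.001, 0, -0.003], "hand": 0}, {"slide": [-36, 5, 0], "turn": [0.001, 0, -0.003], "hand": 0}, {"slide": [-36, 5, 0], "turn": [0.001, 0, -0.003], "hand": 0}]}}

```text
clock: 13.0
ee_pos: [0.4682, 0.121, 0.2403]
tcp_rot: [-0.004, -0.692, 0.722, 0.003]
ft_force: [0.3, -0.5, -3.3]
gripper_width: 0.0217
```

```bash
python3 -c "
from h import *
plan([.465,.194,.23],np.radians(-92),10,vmax=42)"
```

```text
{'slide': [-36.4, 3.1, 5.1], 'turn': [0.005, -0.001, -0.003]}
{'slide': [-36.5, 3.0, 5.1], 'turn': [0.004, -0.001, -0.004]}
at [0.4682 0.121  0.2403] yaw -92.39 tilt [-0.009 -0.002 -1.   ] w 0.0217 F [ 0.3 -0.5 -3.3] left mm 0.1 rows needed 1 t 13.0
```

>>> {"api": "send_rows", "payload": {"plan": [{"slide": [-34, 3, 5], "turn": [0.005, 0, -0.003], "hand": 0}, {"slide": [-26, 3, 5], "turn": [0.004, 0, -0.003], "hand": 0}, {"slide": [0, 0, 0], "turn": [0, 0, 0], "hand": 0}, {"slide": [0, 0, 0], "turn": [0, 0, 0], "hand": 0}]}}

```text
clock: 13.4
ee_pos: [0.4586, 0.1897, 0.2254]
tcp_rot: [-0.003, -0.699, 0.715, 0.002]
ft_force: [0.1, -0.6, -3.9]
gripper_width: 0.0218
```

```bash
python3 -c "
from h import *
plan([.465,.194,.22],np.radians(-92),10,vmax=42)
print(manip.state()['joint_positions'].round(2))
s=manip.state()
print(wproj([.515,.1945,.14],s))
cv2.imwrite('pics/w9.png',manip.camera('wrist')[:,:,::-1])
cv2.imwrite('pics/s9.png',cv2.resize(manip.camera('scene')[190:380,300:520,::-1],None,fx=3.5,fy=3.5))"
```

```text
{'slide': [-4.4, -6.3, 5.4], 'turn': [0.007, -0.002, 0.011]}
at [0.4586 0.1897 0.2254] yaw -91.34 tilt [-0.007 -0.002 -1.   ] w 0.0218 F [ 0.1 -0.6 -3.9] left mm 0.1 rows needed 1 t 13.4
[ 0.35  0.03 -0.81  1.79  0.02  1.34 -2.05]
[311.94912377 157.96350654]
```

View pics/w9.png

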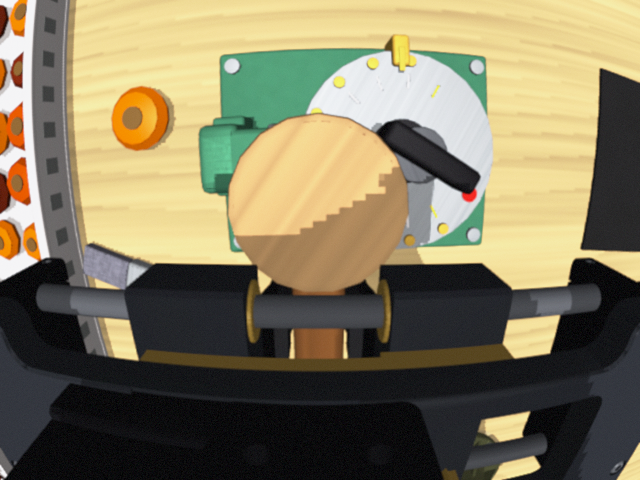

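View pics/s9.png

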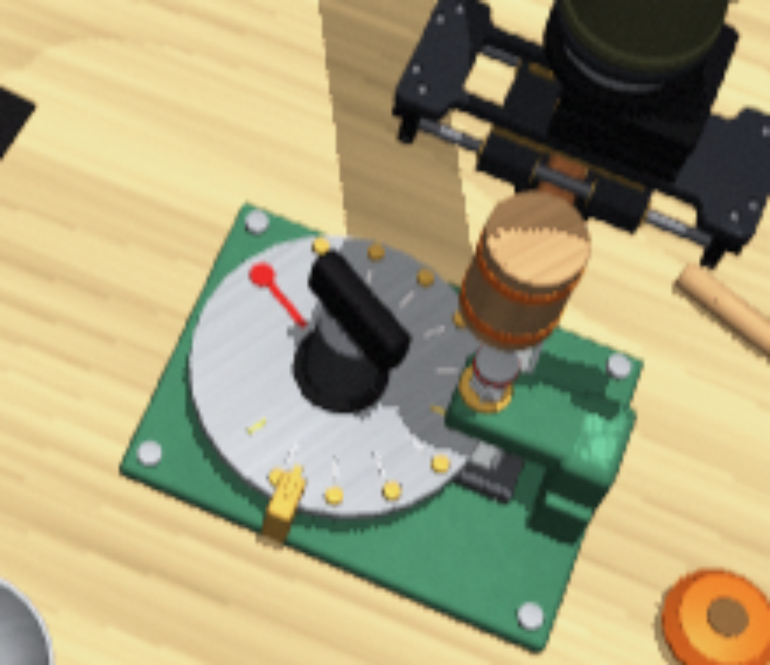

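The red dot is at five and the mallet head is over the pin. I'll do the small correction first, then check before the blow.

>>> {"api": "send_rows", "payload": {"plan": [{"slide": [-4, -6, 5], "turn": [0.006, -0.001, 0.01], "hand": 0}, {"slide": [0, 0, 0], "turn": [0, 0, 0], "hand": 0}, {"slide": [0, 0, 0], "turn": [0, 0, 0], "hand": 0}]}}

```text
clock: 13.8
ee_pos: [0.4665, 0.1901, 0.2198]
tcp_rot: [-0.001, -0.692, 0.722, -0.0]
ft_force: [-1.2, 0.1, -2.2]
gripper_width: 0.0216
```

```bash
python3 -c "
from h import *
plan([.465,.194,.22],np.radians(-92),10,vmax=42)"
```

```text
{'slide': [-3.9, 1.7, -0.2], 'turn': [0.001, -0.001, -0.007]}
at [0.4665 0.1901 0.2198] yaw -92.39 tilt [-0.001 -0.001 -1.   ] w 0.0216 F [-1.2  0.1 -2.2] left mm 0.0 rows needed 1 t 13.8
```

>>> {"api": "send_rows", "payload": {"plan": [{"slide": [-3, 1, 35], "turn": [0, 0, -0.003], "hand": 0}, {"slide": [-1, 0, 32], "turn": [0, 0, 0], "hand": 0}, {"slide": [0, 0, 12], "turn": [0, 0, 0], "hand": 0}]}}

```text
clock: 14.1
ee_pos: [0.469, 0.1948, 0.1457]
tcp_rot: [0.002, -0.692, 0.722, -0.002]
ft_force: [-20.9, -3.7, 41.3]
gripper_width: 0.0212
```

```bash
python3 -c "
from h import *
plan([.465,.194,.22],np.radians(-92),10,vmax=42)
print(manip.state()['ft_torque'])
cv2.imwrite('pics/s10.png',cv2.resize(manip.camera('scene')[190:380,300:520,::-1],None,fx=3.5,fy=3.5))"
```

```text
{'slide': [0.5, 1.8, -37.2], 'turn': [-0.003, 0.0, -0.004]}
{'slide': [0.4, 1.9, -37.1], 'turn': [-0.003, 0.0, -0.004]}
at [0.469  0.1948 0.1457] yaw -92.44 tilt [ 0.006 -0.    -1.   ] w 0.0212 F [-20.9  -3.7  41.3] left mm 0.1 rows needed 1 t 14.1
[-1.01053301  4.011919   -0.11451849]
```

View pics/s10.png

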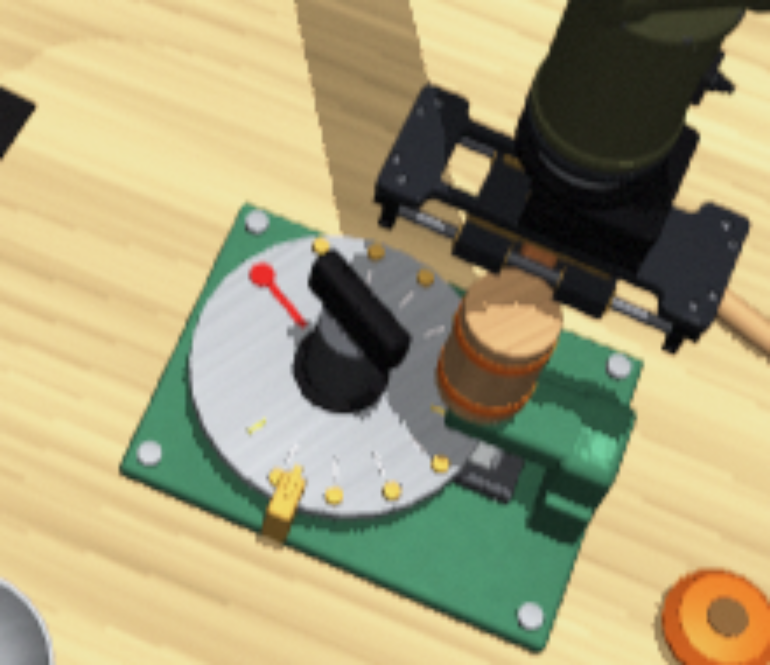

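The wrist reads 41 N upward with the mallet on the pin. That is far above the 10 N spring, so the pin is on its buffer. I'll lift off and check.

>>> {"api": "send_rows", "payload": {"plan": [{"slide": [0, 0, -15], "turn": [0, 0, 0], "hand": 0}, {"slide": [0, 0, -30], "turn": [0, 0, 0], "hand": 0}, {"slide": [0, 0, -35], "turn": [0, 0, 0], "hand": 0}, {"slide": [0, 0, -20], "turn": [0, 0, 0], "hand": 0}, {"slide": [0, 0, 0], "turn": [0, 0, 0], "hand": 0}]}}

```text
clock: 14.65
ee_pos: [0.4696, 0.1934, 0.2509]
tcp_rot: [0.003, -0.691, 0.723, -0.003]
ft_force: [0.8, 0.3, -2.8]
gripper_width: 0.0215
```

```bash
python3 -c "
from h import *
plan([.505,-.236,.25],np.radians(-92),10,vmax=42)
print(manip.state()['ft_torque'])
s=manip.state()
cv2.imwrite('pics/w11.png',manip.camera('wrist')[:,:,::-1])
cv2.imwrite('pics/s11.png',cv2.resize(manip.camera('scene')[150:370,300:520,::-1],None,fx=2.7,fy=2.7))"
```

```text
{'slide': [38.9, -4.9, 0.1], 'turn': [-0.001, 0.0, -0.001]}
{'slide': [38.9, -4.9, 0.1], 'turn': [-0.001, 0.0, -0.001]}
{'slide': [38.9, -4.9, 0.1], 'turn': [-0.001, 0.0, -0.001]}
{'slide': [38.9, -4.8, 0.1], 'turn': [-0.001, 0.0, -0.001]}
{'slide': [38.9, -4.8, 0.1], 'turn': [-0.0, 0.0, -0.001]}
{'slide': [38.9, -4.8, 0.1], 'turn': [-0.001, 0.0, -0.001]}
{'slide': [38.9, -4.7, 0.1], 'turn': [-0.0, 0.0, -0.001]}
{'slide': [38.8, -4.7, 0.1], 'turn': [-0.001, 0.0, -0.001]}
{'slide': [38.9, -4.6, 0.1], 'turn': [-0.0, 0.0, -0.0]}
{'slide': [38.8, -4.6, 0.1], 'turn': [-0.001, 0.0, -0.001]}
at [0.4696 0.1934 0.2509] yaw -92.54 tilt [ 0.007 -0.    -1.   ] w 0.0215 F [ 0.8  0.3 -2.8] left mm 39.2 rows needed 2 t 14.65
[-0.02140698  0.13019384 -0.03881017]
```

View pics/w11.png

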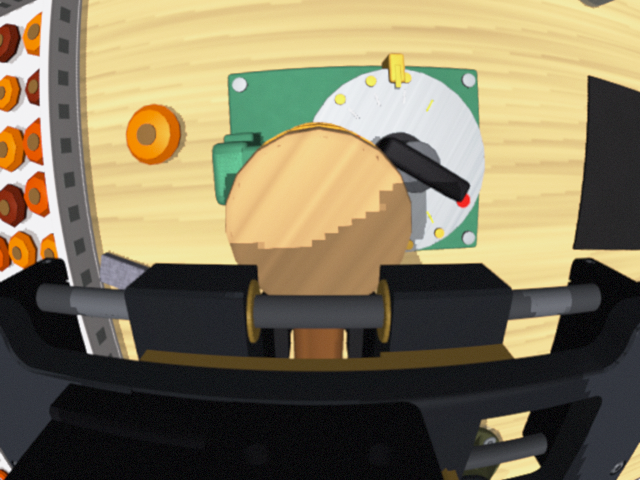

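View pics/s11.png

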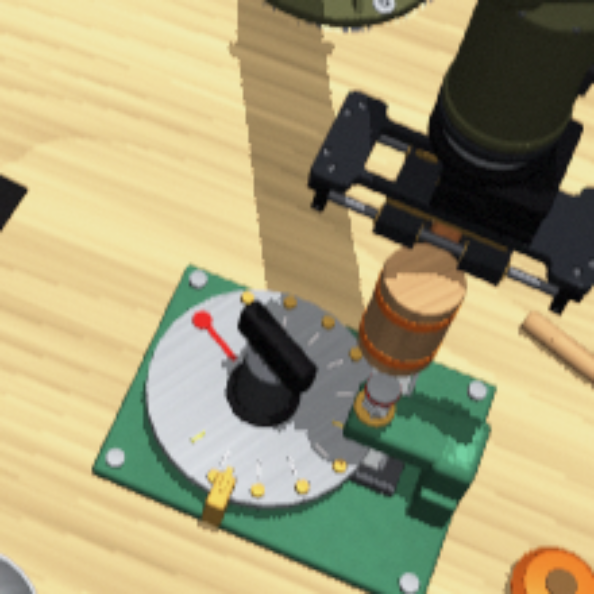

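The pin is up again and the dial is still on five. The blow did swing the mallet head up a little in the grip. The wrist view now shows the head's far side at row 123, and the disc is 185 px wide where it was 179. I'll estimate that tilt.

Run:
```python
from h import *
from scipy.optimize import least_squares
im=cv2.imread('pics/w11.png'); cv2.imwrite('pics/c11.png',cv2.resize(im[105:270,200:440],None,fx=3.3,fy=3.3))
k,c=K('wrist'); m=np.linalg.inv(c['mount'])
def pr(P):
    p=(m@np.c_[P,np.ones(len(P))].T)[:3]; r=np.hypot(p[0],p[1]); th=np.arctan2(r,p[2])
    return np.c_[k[0,2]+k[0,0]*th*p[0]/r,k[1,2]+k[0,0]*th*p[1]/r]
t=np.linspace(0,2*np.pi,361)
def model(th,dy=-.0495,h=.0555,ox=0.):
    # tool frame: head top centre at (ox,dy,-h); pivot at grasp (0,0,-.019)
    P=np.c_[ox+.028*np.cos(t),dy+.028*np.sin(t),-h*np.ones_like(t)]; piv=np.array([0,0,-.019])
    return pr((P-piv)@R.from_rotvec([th,0,0]).as_matrix().T+piv)
for th in (0,.04,.08,.12,.16):
    u=model(th); print(th,'top',u[:,1].min().round(1),'L/R',u[:,0].min().round(1),u[:,0].max().round(1),'bot',u[:,1].max().round(1), 'row at widest',u[u[:,0].argmax(),1].round(0))
```

```text
0 top 112.2 L/R 231.6 419.1 bot 296.6 row at widest 204.0
0.04 top 116.9 L/R 230.3 420.6 bot 301.9 row at widest 209.0
0.08 top 122.3 L/R 229.0 422.1 bot 307.3 row at widest 214.0
0.12 top 128.5 L/R 227.8 423.5 bot 312.7 row at widest 220.0
0.16 top 135.6 L/R 226.6 424.9 bot 318.0 row at widest 225.0
```

View pics/c11.png

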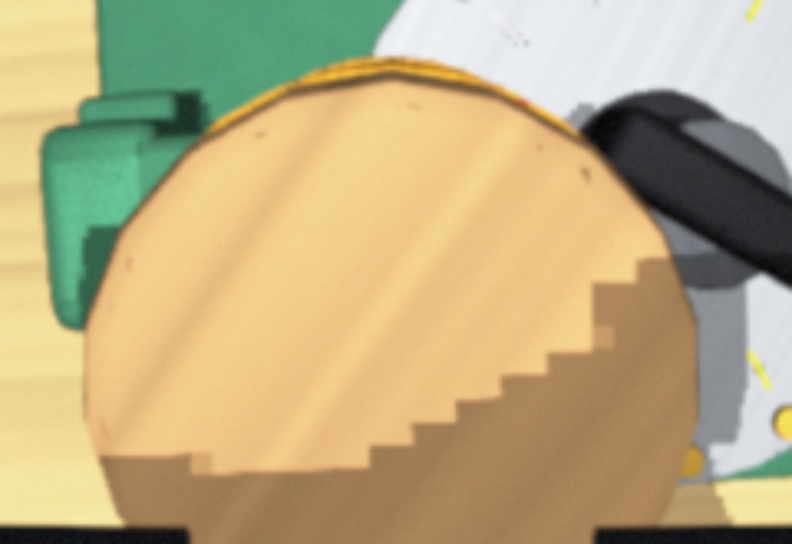

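The tilt comes out at about 0.10 rad, head up. I'll carry the mallet back over the mat and counter-tilt the tool by −0.10 about its x.

```bash
sed -i 's/def plan(pos,yaw,n=5,vmax=45,wmax=.14,tilt=True):/def plan(pos,yaw,n=5,vmax=45,wmax=.14,phi=0.):/; s/^    for i in range(n):/    Rt=Rt@R.from_rotvec([phi,0,0]).as_matrix()\n    for i in range(n):/' h.py; python3 -c "
from h import *
plan([.5157,-.2377,.22],np.radians(-92.5),12,vmax=40,phi=-.1)"
```

```text
{'slide': [38.9, -6.0, 2.6], 'turn': [-0.009, -0.0, -0.0]}
{'slide': [38.9, -6.1, 2.5], 'turn': [-0.009, -0.0, -0.0]}
{'slide': [38.9, -6.1, 2.5], 'turn': [-0.009, -0.0, -0.0]}
{'slide': [38.9, -6.1, 2.4], 'turn': [-0.009, -0.0, -0.0]}
{'slide': [38.9, -6.1, 2.4], 'turn': [-0.01, -0.0, -0.0]}
{'slide': [38.9, -6.2, 2.3], 'turn': [-0.009, -0.0, -0.0]}
{'slide': [38.9, -6.2, 2.3], 'turn': [-0.01, -0.0, -0.0]}
{'slide': [38.9, -6.2, 2.2], 'turn': [-0.009, -0.0, -0.0]}
{'slide': [38.9, -6.2, 2.1], 'turn': [-0.01, -0.0, -0.0]}
{'slide': [38.9, -6.3, 2.1], 'turn': [-0.009, -0.001, -0.0]}
{'slide': [38.9, -6.3, 2.0], 'turn': [-0.01, -0.0, -0.001]}
at [0.468  0.1928 0.2478] yaw -92.53 tilt [ 0.003 -0.001 -1.   ] w 0.0216 F [ 0.8 -0.7 -3.8] left mm 0.0 rows needed 1 t 14.75
```

>>> {"api": "send_rows", "payload": {"plan": [{"slide": [25, -4, 0], "turn": [-0.009, 0, 0], "hand": 0}, {"slide": [36, -6, 0], "turn": [-0.009, 0, 0], "hand": 0}, {"slide": [39, -6, 0], "turn": [-0.009, 0, 0], "hand": 0}, {"slide": [39, -6, 0], "turn": [-0.009, 0, 0], "hand": 0}, {"slide": [39, -6, 0], "turn": [-0.009, 0, 0], "hand": 0}]}}

```text
clock: 15.25
ee_pos: [0.4836, 0.0149, 0.2386]
tcp_rot: [-0.019, -0.697, 0.717, 0.021]
ft_force: [0.3, 0.9, -2.8]
gripper_width: 0.0215
```

```bash
python3 -c "
from h import *
plan([.5157,-.2377,.22],np.radians(-92.5),12,vmax=40,phi=-.1)"
```

```text
{'slide': [35.9, -5.7, 2.3], 'turn': [-0.006, 0.0, 0.002]}
{'slide': [35.9, -5.8, 2.2], 'turn': [-0.006, 0.0, 0.002]}
{'slide': [35.9, -5.9, 2.2], 'turn': [-0.006, 0.0, 0.002]}
{'slide': [35.9, -6.0, 2.2], 'turn': [-0.006, 0.0, 0.002]}
{'slide': [35.9, -6.1, 2.1], 'turn': [-0.007, 0.0, 0.002]}
{'slide': [36.0, -6.2, 2.1], 'turn': [-0.006, 0.0, 0.003]}
{'slide': [35.9, -6.4, 2.1], 'turn': [-0.007, 0.0, 0.002]}
at [0.4836 0.0149 0.2386] yaw -91.64 tilt [-0.056  0.003 -0.998] w 0.0215 F [ 0.3  0.9 -2.8] left mm 0.0 rows needed 1 t 15.25
```

>>> {"api": "send_rows", "payload": {"plan": [{"slide": [36, -6, 2], "turn": [-0.006, 0, 0.002], "hand": 0}, {"slide": [36, -6, 2], "turn": [-0.006, 0, 0.002], "hand": 0}, {"slide": [36, -6, 2], "turn": [-0.006, 0, 0.002], "hand": 0}, {"slide": [36, -6, 2], "turn": [-0.006, 0, 0.002], "hand": 0}, {"slide": [36, -6, 2], "turn": [-0.006, 0, 0.002], "hand": 0}]}}

```text
clock: 15.75
ee_pos: [0.5015, -0.1746, 0.215]
tcp_rot: [-0.035, -0.692, 0.72, 0.038]
ft_force: [0.9, 1.0, -2.8]
gripper_width: 0.0209
```

```bash
python3 -c "
from h import *
plan([.5157,-.2377,.20],np.radians(-92.5),12,vmax=40,phi=-.1)"
```

```text
{'slide': [31.3, -9.1, 6.5], 'turn': [0.001, 0.001, 0.002]}
{'slide': [31.2, -9.2, 6.6], 'turn': [0.002, 0.001, 0.001]}
at [ 0.5015 -0.1746  0.215 ] yaw -92.32 tilt [-0.102  0.007 -0.995] w 0.0209 F [ 0.9  1.  -2.8] left mm 0.0 rows needed 1 t 15.75
```

>>> {"api": "send_rows", "payload": {"plan": [{"slide": [30, -9, 10], "turn": [0, 0, 0.002], "hand": 0}, {"slide": [25, -9, 20], "turn": [0, 0, 0.002], "hand": 0}, {"slide": [0, -2, 25], "turn": [0, 0, 0], "hand": 0}, {"slide": [0, -2, 25], "turn": [0, 0, 0], "hand": 0}, {"slide": [0, 0, 10], "turn": [0, 0, 0], "hand": 0}]}}

```text
clock: 16.25
ee_pos: [0.5053, -0.241, 0.1089]
tcp_rot: [-0.038, -0.685, 0.726, 0.043]
ft_force: [-0.0, -0.3, -4.5]
gripper_width: 0.0216
```

```bash
python3 -c "
from h import *
plan([.5157,-.2377,.05],np.radians(-92.5),12,vmax=40,phi=-.1)
im=manip.camera('scene'); cv2.imwrite('pics/s12.png',cv2.resize(im[130:310,170:350,::-1],None,fx=3.3,fy=3.3,interpolation=cv2.INTER_CUBIC))"
```

```text
{'slide': [-1.8, -8.5, 28.7], 'turn': [0.008, 0.003, -0.007]}
{'slide': [-1.9, -8.3, 28.7], 'turn': [0.008, 0.002, -0.007]}
at [ 0.5053 -0.241   0.1089] yaw -93.3 tilt [-0.115  0.01  -0.993] w 0.0216 F [-0.  -0.3 -4.5] left mm 0.1 rows needed 1 t 16.25
```

View pics/s12.png

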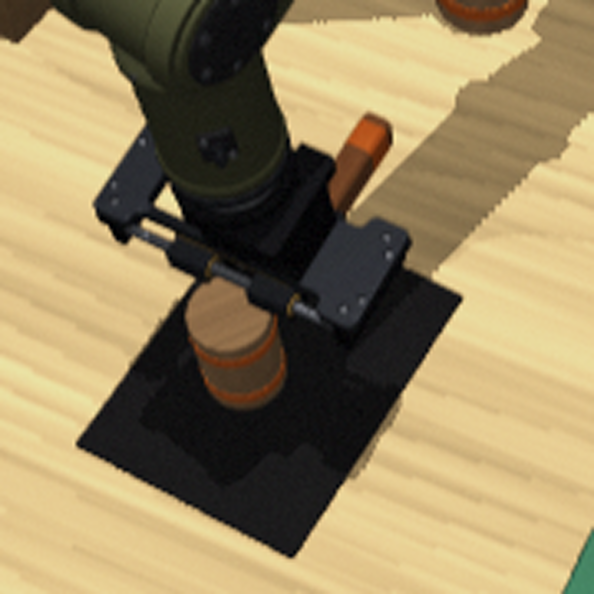

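The head looks upright over the mat (axis about (215,315) to (243,395), like the original crop). Lowering gently.

>>> {"api": "send_rows", "payload": {"plan": [{"slide": [-2, -8, 26], "turn": [0.007, 0.002, -0.006], "hand": 0}, {"slide": [-1, -5, 22], "turn": [0.004, 0, -0.004], "hand": 0}, {"slide": [0, 0, 3], "turn": [0, 0, 0], "hand": 0}, {"slide": [0, 0, 0], "turn": [0, 0, 0], "hand": 0}]}}

```text
clock: 16.7
ee_pos: [0.512, -0.2362, 0.0547]
tcp_rot: [-0.035, -0.69, 0.722, 0.04]
ft_force: [0.4, -0.5, -1.9]
gripper_width: 0.0217
```

```bash
python3 -c "
from h import *
plan([.5157,-.2377,.0404],np.radians(-92.5),12,vmax=40,phi=-.1)"
```

```text
{'slide': [1.4, -5.2, 13.8], 'turn': [0.007, 0.005, -0.001]}
at [ 0.512  -0.2362  0.0547] yaw -92.57 tilt [-0.107  0.009 -0.994] w 0.0217 F [ 0.4 -0.5 -1.9] left mm 0.0 rows needed 1 t 16.7
```

>>> {"api": "send_rows", "payload": {"plan": [{"slide": [0, -2, 5], "turn": [0.004, 0.002, 0], "hand": 0}, {"slide": [0, -1, 3], "turn": [0.002, 0, 0], "hand": 0}, {"slide": [0, 0, 2], "turn": [0, 0, 0], "hand": 0}]}}

```text
clock: 17.0
ee_pos: [0.5164, -0.237, 0.0474]
tcp_rot: [-0.033, -0.69, 0.722, 0.035]
ft_force: [0.2, 0.7, -3.6]
gripper_width: 0.0214
```

>>> {"api": "send_rows", "payload": {"plan": [{"slide": [0, 0, 2], "turn": [0, 0, 0], "hand": 0}]}}

```text
clock: 17.1
ee_pos: [0.5166, -0.2372, 0.046]
tcp_rot: [-0.033, -0.69, 0.722, 0.034]
ft_force: [-0.2, -0.6, -3.3]
gripper_width: 0.0214
```

>>> {"api": "send_rows", "payload": {"plan": [{"slide": [0, 0, 2], "turn": [0, 0, 0], "hand": 0}, {"slide": [0, 0, 2], "turn": [0, 0, 0], "hand": 0}]}}

```text
clock: 17.3
ee_pos: [0.5166, -0.2375, 0.0424]
tcp_rot: [-0.033, -0.69, 0.722, 0.033]
ft_force: [0.3, -0.3, -2.9]
gripper_width: 0.0219
```

>>> {"api": "send_rows", "payload": {"plan": [{"slide": [0, 0, 2], "turn": [0, 0, 0], "hand": 0}]}}

```text
clock: 17.4
ee_pos: [0.5161, -0.2376, 0.0407]
tcp_rot: [-0.033, -0.69, 0.722, 0.034]
ft_force: [-5.5, 1.0, 7.3]
gripper_width: 0.0215
```

Contact at z = 0.0407, the height predicted from the pick-up. I'll open slowly.

>>> {"api": "send_rows", "payload": {"plan": [{"slide": [0, 0, 0], "turn": [0, 0, 0], "hand": 27}, {"slide": [0, 0, 0], "turn": [0, 0, 0], "hand": 29}, {"slide": [0, 0, 0], "turn": [0, 0, 0], "hand": 35}, {"slide": [0, 0, 0], "turn": [0, 0, 0], "hand": 60}, {"slide": [0, 0, 0], "turn": [0, 0, 0], "hand": 100}]}}

```text
clock: 17.9
ee_pos: [0.5184, -0.2384, 0.0426]
tcp_rot: [-0.032, -0.69, 0.722, 0.031]
ft_force: [-0.5, -0.1, 1.0]
gripper_width: 0.0395
```

>>> {"api": "send_rows", "payload": {"plan": [{"slide": [0, 0, 0], "turn": [0, 0, 0], "hand": 100}, {"slide": [0, 0, 0], "turn": [0, 0, 0], "hand": 100}, {"slide": [0, 0, 0], "turn": [0, 0, 0], "hand": 100}]}}

```text
clock: 18.2
ee_pos: [0.5185, -0.2384, 0.0426]
tcp_rot: [-0.032, -0.69, 0.722, 0.031]
ft_force: [-0.1, 0.8, -0.4]
gripper_width: 0.0624
```

```bash
python3 -c "
from h import *
plan([.5157,-.2377,.0404],np.radians(-92.5),12,vmax=40,phi=-.1)
cv2.imwrite('pics/w13.png',manip.camera('wrist')[:,:,::-1])"
```

```text
{'slide': [-0.6, 2.6, 2.5], 'turn': [-0.011, -0.003, -0.002]}
at [ 0.5185 -0.2384  0.0426] yaw -92.57 tilt [-0.089  0.001 -0.996] w 0.0624 F [-0.1  0.8 -0.4] left mm 0.0 rows needed 1 t 18.2
```

View pics/w13.png

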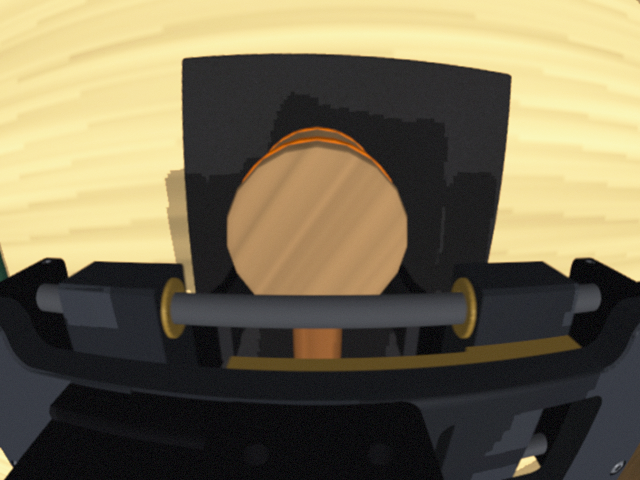

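>>> {"api": "send_rows", "payload": {"plan": [{"slide": [0, 0, 0], "turn": [0, 0, 0], "hand": 100}, {"slide": [0, 1, -15], "turn": [0, 0, 0], "hand": 100}, {"slide": [0, 3, -30], "turn": [0, 0, 0], "hand": 100}, {"slide": [0, 4, -40], "turn": [0, 0, 0], "hand": 100}, {"slide": [0, 4, -45], "turn": [0.03, 0, 0], "hand": 100}]}}

```text
clock: 18.75
ee_pos: [0.5145, -0.2358, 0.1725]
tcp_rot: [-0.023, -0.691, 0.722, 0.027]
ft_force: [-0.1, -0.5, 0.1]
gripper_width: 0.0866
```

>>> {"api": "send_rows", "payload": {"plan": [{"slide": [40, 0, -30], "turn": [0.03, 0, 0], "hand": 100}, {"slide": [45, 0, 0], "turn": [0.03, 0, 0], "hand": 100}, {"slide": [45, 0, 0], "turn": [0, 0, 0], "hand": 100}, {"slide": [0, 0, 0], "turn": [0, 0, 0], "hand": 100}, {"slide": [0, 0, 0], "turn": [0, 0, 0], "hand": 100}]}}

```text
clock: 19.25
ee_pos: [0.5168, -0.37, 0.2209]
tcp_rot: [0.001, -0.693, 0.72, -0.007]
ft_force: [-0.2, 0.5, 0.4]
gripper_width: 0.0868
```

```bash
python3 -c "
from h import *
plan([.5157,-.2377,.0404],np.radians(-92.5),1,vmax=40)
im=manip.camera('scene')[:,:,::-1].copy(); cv2.imwrite('pics/s14.png',im)
cv2.imwrite('pics/c14.png',np.hstack([cv2.resize(im[180:305,185:320],(400,370)),cv2.resize(im[240:385,325:495],(400,370))]))"
```

```text
{'slide': [-22.3, 1.4, 29.9], 'turn': [-0.002, -0.001, 0.001]}
at [ 0.5168 -0.37    0.2209] yaw -92.19 tilt [ 0.011 -0.009 -1.   ] w 0.0868 F [-0.2  0.5  0.4] left mm 186.5 rows needed 6 t 19.25
```

View pics/s14.png

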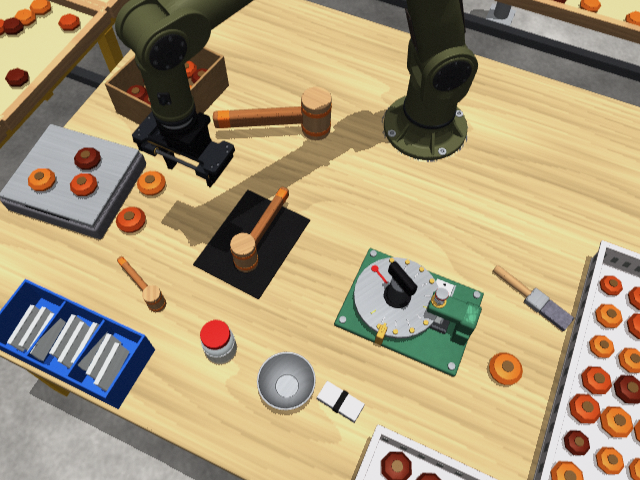

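View pics/c14.png

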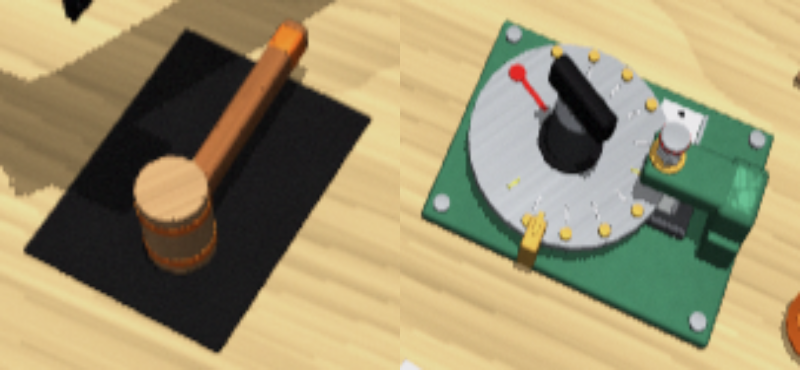

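The mallet is standing on its mat at scene (243,250), the dot is on five at (376,268), and the pin is up. All bystanders are where they were. Handing in.

```bash
python3 -c "
from cell import manip
print(manip.finish_job())"
```

```text
the job is handed in; nothing more can be done
None
```

The tag is stamped for day five and the job is handed in at about 19 s of the 72 s; the simulator gave no verdict.

- **Dial:** I turned it anticlockwise onto its stop, with the dot under the brass pointer and −1.35 N m at the wrist. Then I turned it clockwise and let go; the dot measured 119.9° from the pointer, which is five clicks.
- **Blow:** I used the middle-sized mallet, commanded at about 0.3 m/s. With the mallet held down on the pin the wrist read 41 N, well above the 10 N spring, so I take it that the pin reached its buffer. Its speed and depth were not measured directly.
- **Grip:** The blow swung the mallet about 0.10 rad in the fingers. I tilted the tool to cancel that before setting it down.
- **Last check:** In the final picture the dial was still on five and the pin was up. The mallet stood upright on its head on the mat, let go, with the gripper well clear and the other things where they had been. I judged this by eye, without measuring the mallet's final tilt.

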